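# Fill the tip bucket with two cast sample bars, let it dump, and set it upright

### The job

First stand the lying cast bar on its end on the table and let go of it. Then load both bars, standing on end, into the tip bucket, one in each of its two cells: it must still be upright and untouched after the first bar, and the weight of the second must trip it, without the gripper touching the bucket, so that it dumps both bars into the tray below. Once they are in the tray, swing the empty bucket back upright and leave it so; do not disturb the bowl, the cup or the hexagonal coaster.

Things in the scene. Friction and masses are not known exactly. Their poses are not given: they have to be found in the camera images.
- bar_flat_mid (a point): Loose grey cast stone bar, 110 x 36 x 36 mm, about 0.3 kg (mass varies by 10 percent), at first lying on the table. The point is the bar's centre; its x axis runs along the 110 mm length. It will stand steadily on either square end.
- bar_up_mid (a point): Loose bar of the same size, material and weight, at first standing on its square end on the table. The point is the bar's centre (55 mm above its foot); its z axis runs along the 110 mm length, x and y are normal to its side faces.
- rig: Fixed rig: plywood base 400 x 260 mm, grey catch tray, two aluminium posts 207 mm high, 14 mm thick, at y = +-116 mm, that carry the tip bucket's hinge. Origin on the table under the hinge; x points the way the bucket tips (away from the robot, over the tray), y along the hinge line, z up. The hinge line is 185 mm above the origin.
- bucket (a joint): Angle (rad) of the steel tip bucket about its hinge: 0 upright (at its stop), 2.35 fully tipped (at its stop). Empty or with one bar it stays upright, but with one bar about 1 N more tips it: do not press on it. With both bars it trips as the second is let go and swings over in about 1 s. Empty, it stays tipped beyond 1.04 rad; below that it sinks back upright by itself. Resetting takes under 0.25 N m.
- floor_mid (a point): Middle of the bucket's inner floor, 45 mm ahead of and 25 mm below the hinge line; bucket upright: axes as the rig's. Bucket 130 mm wide (y), with two open cells 46 (x) x 44 mm (y) inside, a 36 mm covered gap between; walls 3 mm, 70 mm high above the floor, front lip 38 mm. A loaded bar sticks out 40 mm. On tripping bar tops move to +x, freely between fingers standing on the bar's +y and -y sides.
- cell_left (a point): Centre of the inner floor of the bucket's cell on the +y side (40 mm from floor_mid).
- cell_right (a point): Centre of the inner floor of the bucket's cell on the -y side.
- handle (a point): Middle of the bucket's round handle bar, 12 mm thick, 124 mm long, parallel to the hinge. Upright: 120 mm behind the hinge at its height. Fully tipped: 85 mm ahead of and above the hinge, free to be pinched from above, fingers fore and aft; it turns easily in the pinch. The counterweight, 38 mm in diameter, lies parallel, 58 mm nearer the hinge and (bucket upright) 24 mm higher.
- tray (a point): Centre of the catch tray's inner floor, 18 mm above the table, 95 mm ahead of the hinge line; axes as the rig's. Inside it is 338 mm (x) by 192 mm (y), its walls rise 49 mm above the floor.
- bowl_mid (a point): Loose cream bowl, 130 mm across, 45 mm high, a bystander; point at its middle height.
- cup_mid (a point): Loose white cup, 80 mm across, 95 mm high, a bystander; point at its middle height.
- coaster_mid (a point): Loose hexagonal cast coaster, 90 mm over its corners, 18 mm thick, a bystander; point at its middle height.
Things that resemble listed ones, but are neither listed nor needed, are in the scene too. What is shaped like the part that bears bar_up_mid but yellow is not meant.

How it is judged:
On the way, in this order (a step that is already met when the one before it is completed fails the run):
1. the lying bar stands on its end on the table, let go ((angle between bar_flat_mid's own x axis and vertical below 0.06 rad or angle between bar_flat_mid's own x axis and vertical above 3.08 rad) and height (world z) of bar_flat_mid between 0.05 and 0.06 m and contact force between the fingers and bar_flat below 0.1 N), for 0.2 s.
2. one bar stands on end in a cell, let go, and the bucket is still upright and untouched (((x of bar_up_mid in the frame of floor_mid between -0.02 and 0.02 m and y of bar_up_mid in the frame of floor_mid between -0.06 and 0.06 m and z of bar_up_mid in the frame of floor_mid between 0.04 and 0.085 m and angle between the z axis of bar_up_mid and the z axis of floor_mid, either way round below 0.25 rad and contact force between the fingers and bar_up below 0.1 N) or (x of bar_flat_mid in the frame of floor_mid between -0.02 and 0.02 m and y of bar_flat_mid in the frame of floor_mid between -0.06 and 0.06 m and z of bar_flat_mid in the frame of floor_mid between 0.04 and 0.085 m and angle between the x axis of bar_flat_mid and the z axis of floor_mid, either way round below 0.25 rad and contact force between the fingers and bar_flat below 0.1 N)) and value of joint bucket below 0.05 rad and contact force between the fingers and bucket below 0.2 N), for 0.3 s.
3. with both bars standing in it the bucket trips, the gripper not touching the bucket (x of bar_up_mid in the frame of floor_mid between -0.02 and 0.02 m and y of bar_up_mid in the frame of floor_mid between -0.06 and 0.06 m and z of bar_up_mid in the frame of floor_mid between 0.04 and 0.085 m and angle between the z axis of bar_up_mid and the z axis of floor_mid, either way round below 0.25 rad and x of bar_flat_mid in the frame of floor_mid between -0.02 and 0.02 m and y of bar_flat_mid in the frame of floor_mid between -0.06 and 0.06 m and z of bar_flat_mid in the frame of floor_mid between 0.04 and 0.085 m and angle between the x axis of bar_flat_mid and the z axis of floor_mid, either way round below 0.25 rad and value of joint bucket above 0.15 rad and contact force between the fingers and bucket below 0.2 N), for 0.02 s.
4. the bucket is tipped over and both bars are in the tray (x of bar_up_mid in the frame of tray between -0.17 and 0.17 m and y of bar_up_mid in the frame of tray between -0.098 and 0.098 m and z of bar_up_mid in the frame of tray between 0.005 and 0.08 m and x of bar_flat_mid in the frame of tray between -0.17 and 0.17 m and y of bar_flat_mid in the frame of tray between -0.098 and 0.098 m and z of bar_flat_mid in the frame of tray between 0.005 and 0.08 m and value of joint bucket above 1.6 rad), for 0.2 s.
At the end, for the whole second after the job is handed in: The bucket is back upright (within 0.06 rad) and still, and both bars are at rest within the walls of the tray (lying, leaning or standing there, centre less than 80 mm above its floor) (value of joint bucket below 0.06 rad and velocity of joint bucket between -0.1 and 0.1 rad/s and x of bar_up_mid in the frame of tray between -0.17 and 0.17 m and y of bar_up_mid in the frame of tray between -0.098 and 0.098 m and z of bar_up_mid in the frame of tray between 0.005 and 0.08 m and x of bar_flat_mid in the frame of tray between -0.17 and 0.17 m and y of bar_flat_mid in the frame of tray between -0.098 and 0.098 m and z of bar_flat_mid in the frame of tray between 0.005 and 0.08 m and linear speed of each of bar_up, bar_flat below 0.03 m/s); the robot touches nothing.
It fails at once if the bowl is moved by more than 30 mm (distance of bowl_mid from where it was at the start of the episode above 0.03 m).
It fails at once if the cup is moved by more than 30 mm (distance of cup_mid from where it was at the start of the episode above 0.03 m).
It fails at once if the coaster is moved by more than 30 mm (distance of coaster_mid from where it was at the start of the episode above 0.03 m).
It also fails if it takes over 72 s, if anything falls off the work surface, if the arm or the gripper's body presses on something with over 40 N, if the wrist force passes 120 N, or if a joint passes its speed limit or range.

### The arm

A 7-joint arm with a two-finger parallel gripper is mounted at the origin on the work surface. World frame = base frame: x ahead of the robot, y to its left, z up, the work surface at z = 0. Lengths are in m, angles in rad, forces in N, time in s.
With the tool pointing down it reaches from about 0.425 to 0.825 m from the base axis. Payload 3.6 kg.
Tool frame: the origin (TCP) lies midway between the tips of the shut fingers; the grasp point (between the pads) lies 19 mm behind it; z points along the fingers, y is the direction in which the jaws open and shut (so a half turn about z gives the same grasp; the last joint's range is limited). The gripper opens to 85 mm and grips with 20 to 120 N. Pads are 22 mm wide; open, the fingers measure 114 mm over their backs; the gripper's body (76 mm by 85 mm) begins 54 mm behind the grasp point. The pads swing forward as they close: fully open they stand 13 mm farther back than shut.
Start: joints at [-1.187, 0.615, -0.013, 1.423, 0.008, 1.103, -0.04], TCP at [0.26, 0.596, 0.231] pointing down, gripper open.
Joint ranges: [-3.12, 3.12], [-0.3, 2.06], [-1.34, 1.32], [0.26, 2.42], [-1.36, 4.5], [0.01, 1.98], [-2.84, 2.84]. Speed limits (rad/s): [2.79, 2.79, 3.14, 3.14, 3.14, 3.14, 3.14].

### API

Orientations are given as a rotation vector (axis times angle).
In Python, from plant import * gives the robot as it stands.
- The arm moves only by the shell command python3 -m handwheel 'ROWS'. ROWS is JSON, a list of rows, each a list of 3 entries, a list of its own where there are three numbers: the finger opening in mm, from 0 to 85.4, then the shift along the tool's x, y, z in mm, then the turn about the tool's z in rad. In form: [[fingers, [x, y, z], twist], ...]. A call has 1 to 12 rows; each row shifts and turns the commanded pose from where the row before left it, along the tool's axes as they then stand; what a row does not reach is not made up. A row lasts 1/10 s, in which the tool goes at most 50 mm and 8.59 degrees, less where a joint would pass 70% of its speed; a pose out of reach is approached as far as the arm can. A call with a gripper value outside its range is refused whole. The fingers move at their own pace and stop on an object; the grip force is fixed at half the most. Time passes only in rows, so rows that do not move let the fingers close. It gives the time, the measured TCP pose, the force and the opening at its end, in the units of the state.
- read_state(): the state, without advancing time (a new reading comes with each control period).
- read_camera(name): name is "scene" or "side" or "wrist"; returns a dict with "image" (480x640x3 uint8, red, green, blue), "K" (3x3 intrinsics, pixels), "cam_to_world" (4x4, takes a point from camera to world coordinates). Camera axes: x right, y up, looking along -z (the intrinsics and any distortion apply to the point x, -y, -z); pixel columns grow to the right and rows downward; lengths in m; the calibration is good to about 2 mm. A picture is of the moment at which its call begins. There is no depth.
- close_job(): hands the job in, once; it reports no verdict.
The state is a dict: "time_s": time; "q": joint angles; "qvel": joint speeds; "effort": joint torques, N m; "position": TCP position; "tool_rot": TCP orientation; "ft_force": force on the tool from outside, world axes, zero at the start; "ft_torque": the same for the moment, N m; "grip_width": finger opening in m.
Only numpy, scipy, OpenCV 4.12 (cv2) and the standard library are available. Lean on these libraries where they do the work, as an engineer would, in place of code of your own. Each camera call takes 0.05 s, during which the arm holds its last target.

## Working session

There is one attempt and no reset: what is moved stays moved. The work goes in short steps, Python scripts to look and compute and a shell command to move; the robot and the scene stay as the last step left them, time stands still between calls to the robot, and variables do not carry over. Pictures are saved under pics/ and viewed, and the job is handed in when it is done.

```bash
ls; mkdir -p pics; python3 - <<'E'
from plant import *
import cv2,numpy as np
s=read_state()
for k in s: print(k,np.round(s[k],4))
for n in ["scene","side","wrist"]:
    c=read_camera(n); cv2.imwrite(f"pics/{n}0.png",c["image"][:,:,::-1]); print(n,np.round(c["K"],1).tolist(),np.round(c["cam_to_world"],3).tolist(),[k for k in c])
E
```

```text
pics
time_s 0.0
q [-1.1865  0.616  -0.0126  1.4249  0.0081  1.1034 -0.0404]
qvel [-0.0003  0.0012 -0.0005 -0.0005 -0.001  -0.0006  0.0005]
effort [-6.00000e-04 -4.69209e+01  2.59200e-01 -1.71032e+01  1.01000e-02
  9.70000e-03  0.00000e+00]
position [0.2593 0.5952 0.2301]
tool_rot [-0.6405 -3.0751  0.004 ]
ft_force [-0.1376 -0.029   0.3207]
ft_torque [ 0.013   0.0069 -0.072 ]
grip_width 0.0852
scene [[443.6, 0.0, 320.8], [0.0, 443.6, 239.9], [0.0, 0.0, 1.0]] [[-0.238, -0.768, 0.595, 1.183], [0.971, -0.198, 0.134, 0.116], [0.015, 0.609, 0.793, 0.924], [0.0, 0.0, 0.0, 1.0]] ['image', 'K', 'cam_to_world']
side [[520.6, 0.0, 320.9], [0.0, 520.6, 243.0], [0.0, 0.0, 1.0]] [[0.985, 0.133, -0.113, 0.432], [-0.174, 0.717, -0.675, -0.928], [-0.009, 0.685, 0.729, 1.12], [0.0, 0.0, 0.0, 1.0]] ['image', 'K', 'cam_to_world']
wrist [[343.7, 0.0, 312.4], [0.0, 343.7, 246.4], [0.0, 0.0, 1.0]] [[0.4, -0.875, -0.273, 0.189], [0.917, 0.381, 0.122, 0.627], [-0.002, -0.299, 0.954, 0.373], [0.0, 0.0, 0.0, 1.0]] ['image', 'K', 'cam_to_world']
```

View pics/scene0.png

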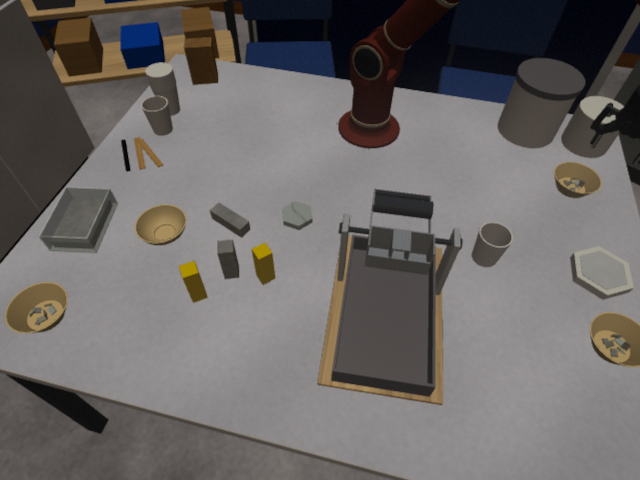

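View pics/side0.png

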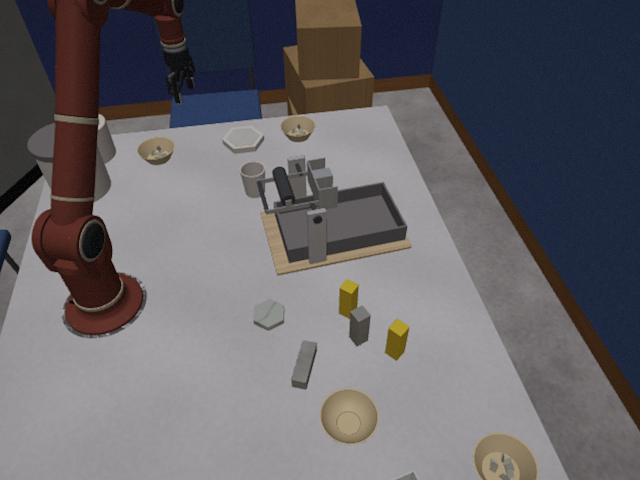

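View pics/wrist0.png

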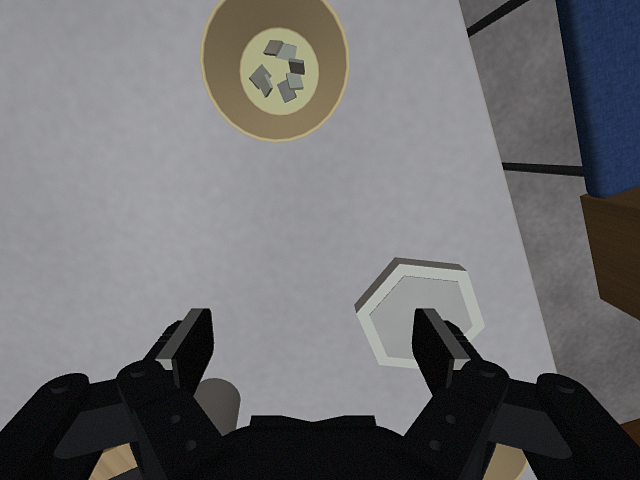

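```bash
cat > h.py <<'E'
import numpy as np,cv2
from plant import *
def ray(c,u,v):
    K=c["K"];T=c["cam_to_world"]
    d=np.array([(u-K[0,2])/K[0,0],-(v-K[1,2])/K[1,1],-1.0])
    d=T[:3,:3]@d; return T[:3,3],d/np.linalg.norm(d)
def onz(c,u,v,z):
    o,d=ray(c,u,v); return o+d*(z-o[2])/d[2]
def tri(c1,p1,c2,p2):
    o1,d1=ray(c1,*p1);o2,d2=ray(c2,*p2)
    A=np.stack([d1,-d2],1); s=np.linalg.lstsq(A,o2-o1,rcond=None)[0]
    a=o1+d1*s[0];b=o2+d2*s[1]; return (a+b)/2,np.linalg.norm(a-b)
def proj(c,P):
    T=c["cam_to_world"];p=T[:3,:3].T@(np.asarray(P)-T[:3,3]);K=c["K"]
    return K[0,0]*p[0]/-p[2]+K[0,2],K[1,1]*-p[1]/-p[2]+K[1,2]
def crop(c,x0,y0,w,h,s,fn):
    im=c["image"][y0:y0+h,x0:x0+w,::-1]; im=cv2.resize(im,None,fx=s,fy=s,interpolation=cv2.INTER_CUBIC)
    im=cv2.convertScaleAbs(im,alpha=1.5,beta=10)
    for u in range((x0//20+1)*20,x0+w,20):
        cv2.line(im,((u-x0)*s,0),((u-x0)*s,8),(0,255,0),1);cv2.putText(im,str(u),((u-x0)*s-12,20),0,.4,(0,255,0),1)
    for v in range((y0//20+1)*20,y0+h,20):
        cv2.line(im,(0,(v-y0)*s),(8,(v-y0)*s),(0,255,0),1);cv2.putText(im,str(v),(10,(v-y0)*s+4),0,.4,(0,255,0),1)
    cv2.imwrite(fn,im)
def st():
    s=read_state(); return s
E
python3 - <<'E'
from h import *
import pickle
S=read_camera("scene");D=read_camera("side")
pickle.dump((S,D),open("c0.pkl","wb"))
crop(S,180,190,140,110,5,"pics/s_bars.png")
crop(D,240,270,180,130,4,"pics/d_bars.png")
crop(S,310,180,160,220,3,"pics/s_rig.png")
crop(D,240,140,180,140,4,"pics/d_rig.png")
E
```

```text
(no output)
```

View pics/s_bars.png

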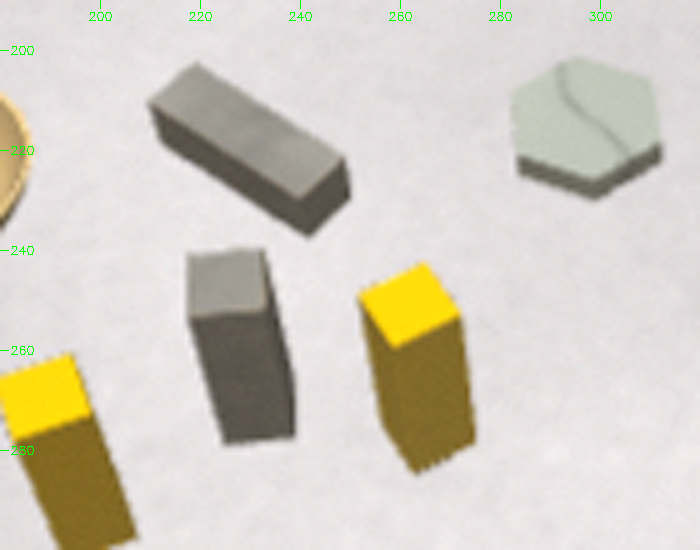

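View pics/d_bars.png

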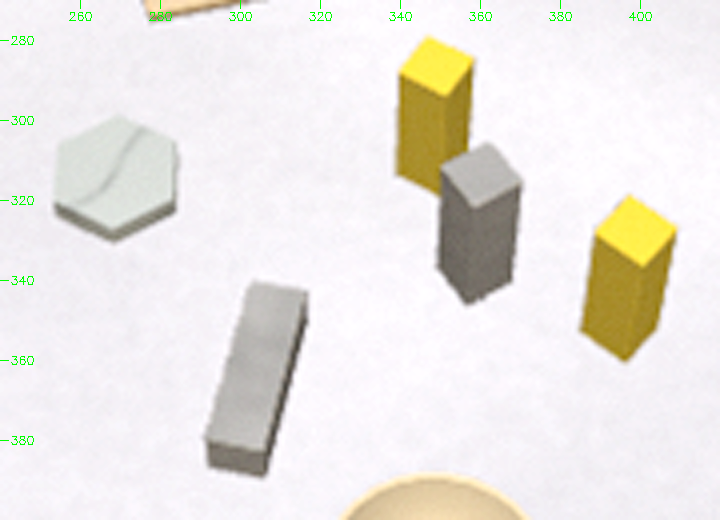

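View pics/s_rig.png

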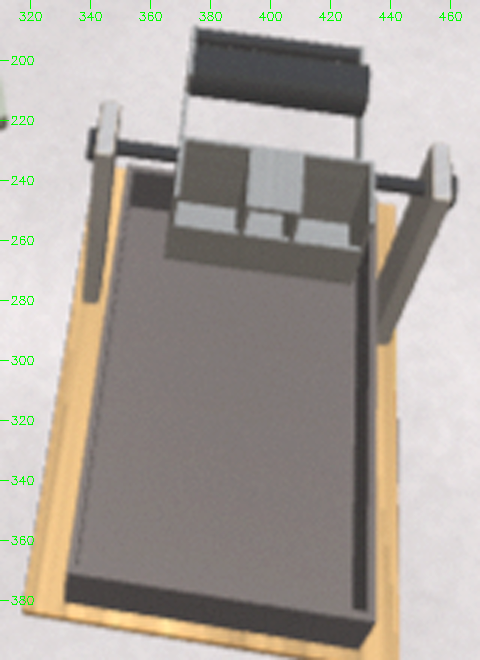

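View pics/d_rig.png

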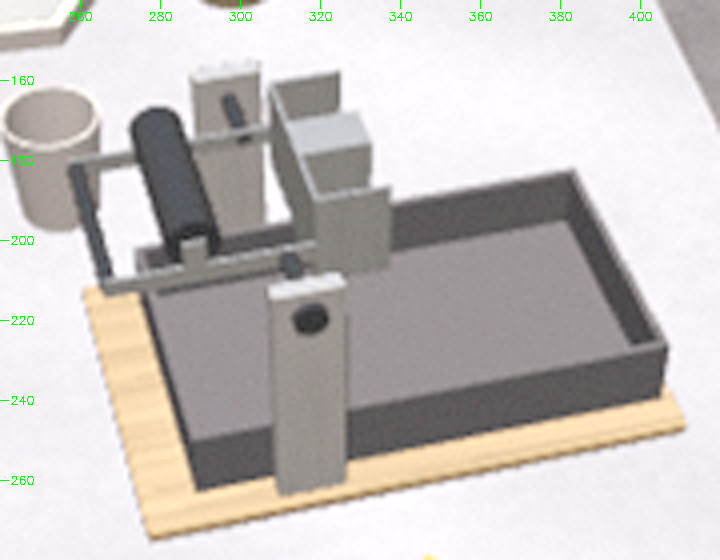

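```bash
python3 - <<'E'
from h import *
import pickle
S,D=pickle.load(open("c0.pkl","rb"))
sc=lambda x0,y0,s,L:[(x0+a/s,y0+b/s) for a,b in L]
def rect(n,c,L,z):
    P=np.array([onz(c,u,v,z) for u,v in L]); print(n,"cen",np.round(P.mean(0),4),"sides",np.round(np.linalg.norm(P-np.roll(P,-1,0),axis=1),4),"ang",[round(float(np.degrees(np.arctan2(*(P[(i+1)%4]-P[i])[1::-1]))),1) for i in range(4)])
rect("up S",S,sc(180,190,5,[(187,255),(265,248),(270,308),(190,318)]),.11)
rect("up D",D,sc(240,270,4,[(440,170),(490,142),(522,183),(472,208)]),.11)
rect("fl S",S,sc(180,190,5,[(148,103),(195,63),(345,157),(303,197)]),.036)
rect("fl D",D,sc(240,270,4,[(247,281),(308,291),(268,450),(205,438)]),.036)
a,e=tri(S,(346.7,222.3),D,(316.75,212));b,f=tri(S,(457.3,237.3),D,(296.75,158.3))
print(a,e,b,f,np.linalg.norm(b-a),np.degrees(np.arctan2(*(b-a)[1::-1])),(a+b)/2)
for n,c,p,z in [("aS",S,(346.7,222.3),.207),("aD",D,(316.75,212),.207),("bS",S,(457.3,237.3),.207),("bD",D,(296.75,158.3),.207)]: print(n,np.round(onz(c,*p,z),4))
# tray rim (z .067) scene outer corners ; base corners
for n,c,p,z in [("tray S nearL",S,(310+66/3,180+572/3),.067),("tray S nearR",S,(310+375/3,180+620/3),.067),("tray D R",D,(240+573/4,140+170/4),.067),("tray D nearR",D,(240+666/4,140+347/4),.067),("tray D nearL",D,(240+190/4,140+437/4),.067),
 ("coasterS",S,(296.5,214),.018),("bowlS",S,(161,221),.045),("bowlD",D,(349,412),.045),("cupS",S,(493,234),.095),("coasterD",D,(269,313),.018),("cupD",D,(240+52/4,140+120/4),.095)]: print(n,np.round(onz(c,*p,z),4))
E
```

```text
up S cen [ 0.6444 -0.2273  0.11  ] sides [0.0356 0.0348 0.0357 0.0362] ang [111.0, 24.4, -66.6, -156.0]
up D cen [ 0.6398 -0.2349  0.11  ] sides [0.0367 0.0344 0.0349 0.0323] ang [23.4, -70.1, -160.0, 113.0]
fl S cen [ 0.4991 -0.2855  0.036 ] sides [0.0356 0.1083 0.0329 0.1088] ang [158.0, 67.1, -21.1, -111.5]
fl D cen [ 0.4954 -0.2912  0.036 ] sides [0.0378 0.1077 0.0371 0.1071] ang [-21.1, -112.0, 158.0, 68.4]
[0.58210664 0.03503477 0.20050817] 0.00303994145312695 [0.56377854 0.26617447 0.20021275] 0.002700396673966286 0.23186541737440142 94.53375242468265 [0.57294259 0.15060462 0.20036046]
aS [0.5859 0.0365 0.207 ]
aD [0.5819 0.0266 0.207 ]
bS [0.5681 0.2657 0.207 ]
bD [0.5635 0.2556 0.207 ]
tray S nearL [0.8527 0.071  0.067 ]
tray S nearR [0.8349 0.2731 0.067 ]
tray D R [0.8307 0.2663 0.067 ]
tray D nearR [0.8463 0.0657 0.067 ]
tray D nearL [0.5008 0.0412 0.067 ]
coasterS [ 0.434  -0.1215  0.018 ]
bowlS [ 0.5664 -0.4443  0.045 ]
bowlD [ 0.5709 -0.4384  0.045 ]
cupS [0.4403 0.3719 0.095 ]
coasterD [ 0.4278 -0.1266  0.018 ]
cupD [0.4371 0.3676 0.095 ]
```

```bash
cat >> h.py <<'E'
from scipy.spatial.transform import Rotation as Ro
def plan(pos=None,jaw=None):
    """jaw: world angle deg of tool y (mod 180)"""
    s=read_state(); R=Ro.from_rotvec(s["tool_rot"]).as_matrix(); p=np.array(s["position"])
    y=R[:,1]; ja=np.degrees(np.arctan2(y[1],y[0]))
    print("t",round(s["time_s"],2),"pos",np.round(p,4),"jaw",round(float(ja),2),"tilt",np.round(R[:2,2],4),"q7",round(float(s["q"][6]),3),"w",round(float(s["grip_width"]),4),"F",np.round(s["ft_force"],1))
    tw=0
    if jaw is not None:
        d=(jaw-ja+90)%180-90  # world ccw
        tw=-np.radians(d); print("twist",round(float(tw),3),"(alt",round(float(tw-np.sign(tw)*np.pi),3),")")
    if pos is not None:
        d=np.array(pos)-p
        print("before-twist shift mm",np.round(R.T@d*1000,1)," after-twist",np.round(Ro.from_rotvec([0,0,tw]).as_matrix().T@R.T@d*1000,1))
E
python3 - <<'E'
from h import *
plan([.52,.33,.40])
plan([.52,-.29,.40],158)
E
```

```text
t 0.25 pos [0.2594 0.5956 0.2307] jaw 66.47 tilt [-0.0005 -0.0012] q7 -0.04 w 0.0853 F [ 0.3 -0.4  0.3]
before-twist shift mm [-345.  -139.7 -169.1]  after-twist [-345.  -139.7 -169.1]
t 0.25 pos [0.2594 0.5956 0.2307] jaw 66.47 tilt [-0.0005 -0.0012] q7 -0.04 w 0.0853 F [ 0.3 -0.4  0.3]
twist 1.544 (alt -1.598 )
before-twist shift mm [-592.5 -708.1 -168.4]  after-twist [-723.7  573.4 -168.4]
```

```bash
python3 -m handwheel '[[85,[0,0,-45],0],[85,[-30,-10,-40],0],[85,[-35,-14,-40],0],[85,[-40,-16,-40],0],[85,[-40,-17,0],0],[85,[-40,-17,0],0],[85,[-40,-17,0],0],[85,[-40,-17,0],0],[85,[-40,-17,0],0],[85,[-40,-16,0],0]]'; python3 - <<'E'
from h import *
plan([.52,-.29,.40],158)
E
```

```text
time_s: 1.25
position: [0.5131, 0.3347, 0.386]
tool_rot: [-0.641, -3.076, 0.0]
ft_force: [0.5, -0.6, 0.5]
grip_width: 0.0849
t 1.25 pos [0.5131 0.3347 0.386 ] jaw 66.46 tilt [-0. -0.] q7 0.567 w 0.0849 F [ 0.5 -0.6  0.5]
twist 1.544 (alt -1.598 )
before-twist shift mm [-255.8 -570.   -14. ]  after-twist [-576.6  240.4  -14. ]
```

```bash
python3 -m handwheel '[[85,[-15,-37,0],0],[85,[-20,-44,0],0],[85,[-20,-44,0],0],[85,[-20,-44,0],0],[85,[-20,-44,0],0],[85,[-20,-44,0],0],[85,[-20,-44,0],0],[85,[-20,-44,0],0],[85,[-20,-44,0],0],[85,[-20,-44,0],0],[85,[-20,-44,0],0],[85,[-20,-44,0],0]]'; python3 -m handwheel '[[85,[-20,-44,0],0.14],[85,[-5,-10,0],0.14],[85,[0,0,0],0.14],[85,[0,0,0],0.14],[85,[0,0,0],0.14],[85,[0,0,0],0.14],[85,[0,0,0],0.14],[85,[0,0,0],0.14],[85,[0,0,0],0.14],[85,[0,0,0],0.14],[85,[0,0,0],0.144],[85,[0,0,0],0]]'
python3 - <<'E'
from h import *
import pickle
plan([.497,-.288,.30],158)
W=read_camera("wrist");S=read_camera("scene");D=read_camera("side")
pickle.dump((W,S,D,read_state()),open("c1.pkl","wb"))
for n,c in zip("wsd",(W,S,D)): cv2.imwrite(f"pics/{n}1.png",c["image"][:,:,::-1])
E
```

```text
time_s: 2.45
position: [0.5193, -0.2369, 0.386]
tool_rot: [0.64, 3.075, 0.0]
ft_force: [1.3, -0.1, -0.5]
grip_width: 0.0851
time_s: 3.65
position: [0.5195, -0.2943, 0.3856]
tool_rot: [-2.604, -1.757, 0.001]
ft_force: [0.2, -0.0, -0.6]
grip_width: 0.085
t 3.65 pos [ 0.5195 -0.2943  0.3856] jaw -21.97 tilt [-0.0007  0.0001] q7 0.349 w 0.085 F [ 0.2 -0.  -0.6]
twist 0.001 (alt -3.141 )
before-twist shift mm [ -2.5 -23.1  85.6]  after-twist [ -2.5 -23.1  85.6]
```

View pics/w1.png

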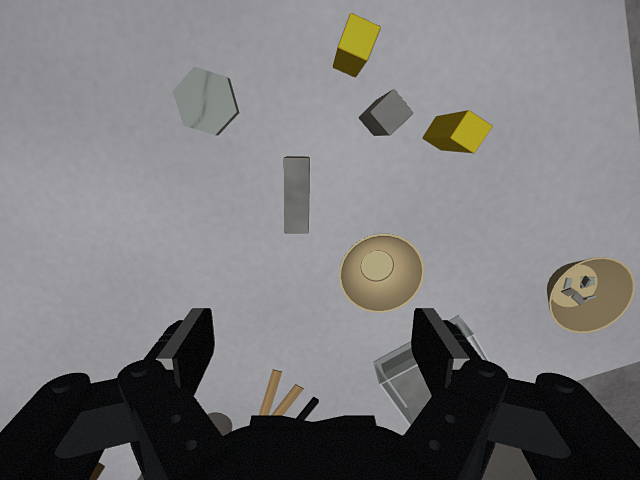

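View pics/d1.png

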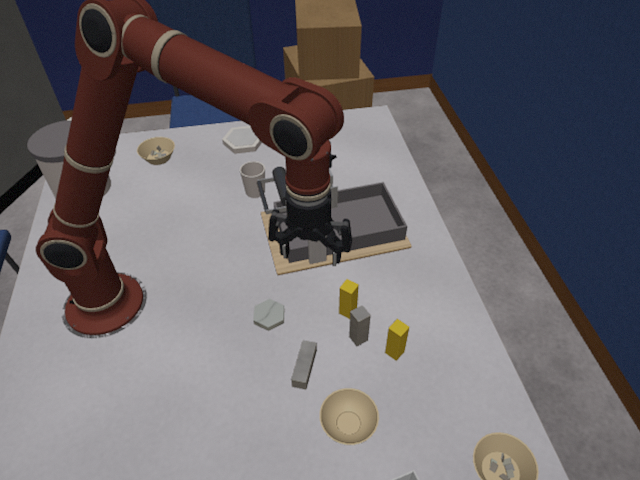

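```bash
python3 - <<'E'
from h import *
import pickle
W,S,D,s=pickle.load(open("c1.pkl","rb"))
crop(W,270,70,160,180,4,"pics/w1c.png")
g=W["image"].astype(int); 
print(np.round(W["cam_to_world"],3).tolist())
P=np.array([onz(W,u,v,.036) for u,v in [(284,157),(309.5,157),(308.5,233),(284,233)]]);print(np.round(P,4),P.mean(0))
print(np.linalg.norm(P-np.roll(P,-1,0),axis=1),np.degrees(np.arctan2(*(P[0]+P[1]-P[2]-P[3])[1::-1])))
E
```

```text
[[0.927, 0.357, 0.113, 0.548], [-0.374, 0.885, 0.278, -0.223], [-0.001, -0.3, 0.954, 0.528], [0.0, 0.0, 0.0, 1.0]]
[[ 0.5021 -0.2308  0.036 ]
 [ 0.5349 -0.2441  0.036 ]
 [ 0.4924 -0.3446  0.036 ]
 [ 0.4588 -0.331   0.036 ]] [ 0.4970643  -0.28763415  0.036     ]
[0.03537205 0.10917118 0.03631745 0.10919825] 66.8404650981707
```

View pics/w1c.png

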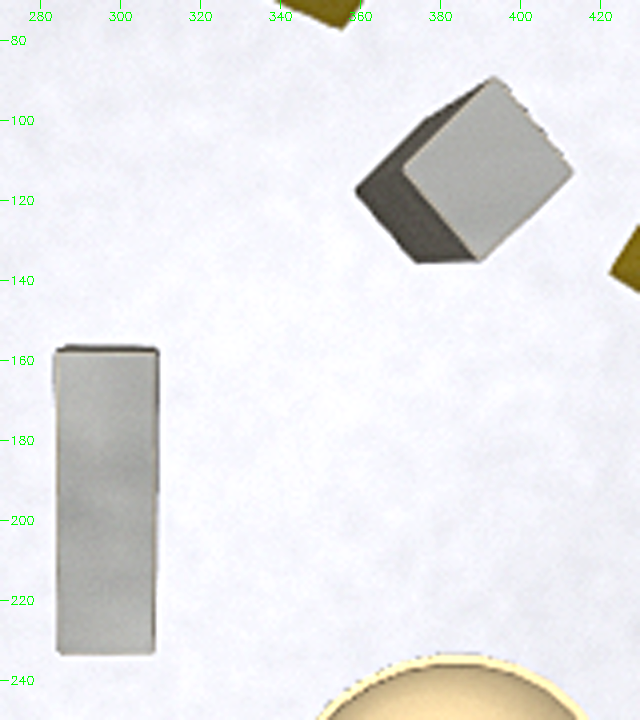

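```bash
python3 - <<'E'
from h import *
plan([.484,-.320,.003],157.7)
E
```

```text
t 3.8 pos [ 0.5194 -0.2945  0.3859] jaw -21.84 tilt [-0.0002  0.0002] q7 0.351 w 0.0851 F [0.5 0.6 0.1]
twist 0.008 (alt -3.134 )
before-twist shift mm [-36.8 -23.3 382.9]  after-twist [-37.  -23.  382.9]
```

```bash
python3 -m handwheel '[[85,[-18,-11,30],0],[85,[-19,-12,45],0],[85,[0,0,48],0],[85,[0,0,48],0],[85,[0,0,48],0],[85,[0,0,48],0],[85,[0,0,40],0],[85,[0,0,30],0],[85,[0,0,26],0],[85,[0,0,0],0]]'; python3 - <<'E'
from h import *
plan([.484,-.320,.003],157.7)
W=read_camera("wrist");cv2.imwrite("pics/w2.png",W["image"][:,:,::-1])
E
```

```text
time_s: 4.8
position: [0.4824, -0.3184, 0.0199]
tool_rot: [-2.597, -1.755, 0.003]
ft_force: [-0.4, -0.0, -1.1]
grip_width: 0.085
t 4.8 pos [ 0.4824 -0.3184  0.0199] jaw -21.91 tilt [-0.0057  0.0049] q7 0.658 w 0.085 F [-0.4 -0.  -1.1]
twist 0.007 (alt -3.135 )
before-twist shift mm [-0.9  2.2 16.9]  after-twist [-0.9  2.2 16.9]
```

View pics/w2.png

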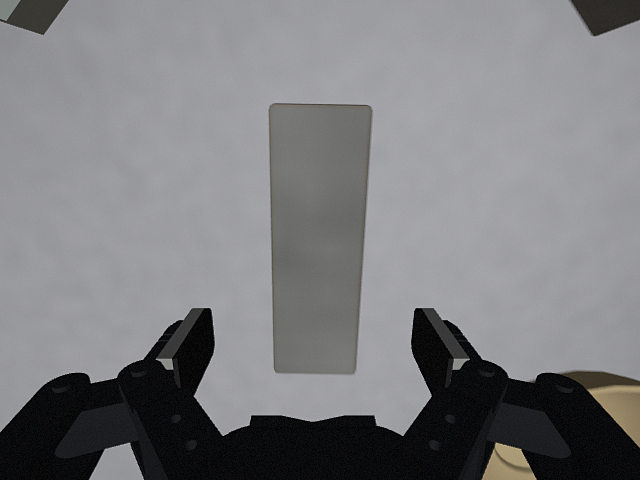

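```bash
python3 -m handwheel '[[85,[0,2,10],0],[85,[0,0,6],0],[85,[0,0,0],0],[20,[0,0,0],0],[20,[0,0,0],0],[20,[0,0,0],0],[20,[0,0,0],0],[20,[0,0,0],0],[20,[0,0,0],0],[20,[0,0,0],0]]'; python3 - <<'E'
from h import *
plan([.484,-.320,.003],157.7)
W=read_camera("wrist");cv2.imwrite("pics/w3.png",W["image"][:,:,::-1])
E
```

```text
time_s: 5.85
position: [0.486, -0.3213, 0.0078]
tool_rot: [2.604, 1.757, -0.0]
ft_force: [-1.3, 0.4, 5.2]
grip_width: 0.0349
t 5.85 pos [ 0.486  -0.3213  0.0078] jaw -21.99 tilt [ 0.0001 -0.0003] q7 0.667 w 0.0349 F [-1.3  0.4  5.2]
twist 0.005 (alt -3.136 )
before-twist shift mm [ 0.5 -2.4  4.8]  after-twist [ 0.5 -2.4  4.8]
```

View pics/w3.png

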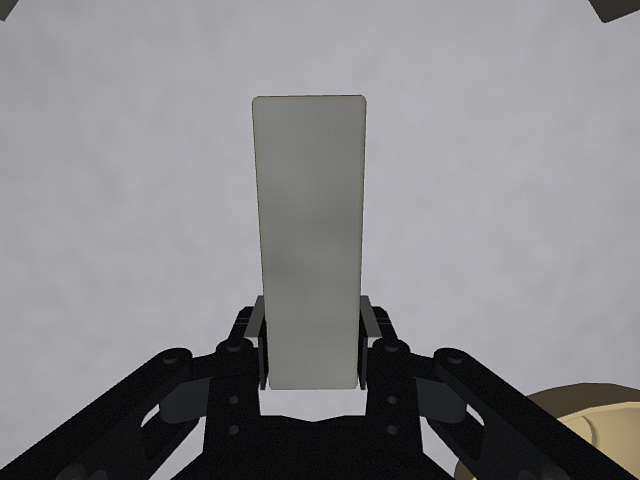

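```bash
python3 -m handwheel '[[20,[2.5,0,-8],0],[20,[3,0,-7.5],0],[20,[4,0,-7],0],[20,[4,0,-7],0],[20,[5,0,-6.5],0],[20,[5.5,0,-6],0],[20,[6,0,-5.5],0],[20,[6,0,-5],0],[20,[0,0,0],0]]'; python3 - <<'E'
from h import *
plan([.484,-.320,.003],157.7)
S=read_camera("scene");D=read_camera("side")
a=cv2.resize(S["image"][170:310,170:320],None,fx=2.6,fy=2.6);b=cv2.resize(D["image"][230:390,240:400],None,fx=2.4,fy=2.4)
h=min(a.shape[0],b.shape[0]);cv2.imwrite("pics/sd4.png",np.hstack([a[:h],b[:h]])[:,:,::-1])
E
```

```text
time_s: 6.8
position: [0.5008, -0.2863, 0.0603]
tool_rot: [2.602, 1.759, 0.002]
ft_force: [0.0, -0.6, -1.7]
grip_width: 0.0354
t 6.8 pos [ 0.5008 -0.2863  0.0603] jaw -21.88 tilt [0.0013 0.0005] q7 0.576 w 0.0354 F [ 0.  -0.6 -1.7]
twist 0.007 (alt -3.134 )
before-twist shift mm [-37.6  -3.1  57.3]  after-twist [-37.6  -2.8  57.3]
```

View pics/sd4.png

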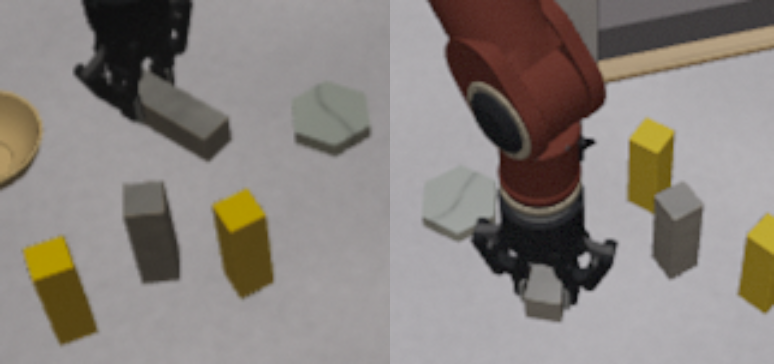

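```bash
python3 -m handwheel '[[20,[7,0,-4.5],0],[20,[7,0,-4],0],[20,[7.5,0,-3],0],[20,[8,0,-2.5],0],[20,[8,0,-1.5],0],[20,[8,0,-1],0],[20,[8,0,0],0],[20,[8,0,0],0],[20,[0,0,0],0]]'; python3 - <<'E'
from h import *
plan([.484,-.320,.003],157.7)
S=read_camera("scene");D=read_camera("side");W=read_camera("wrist")
a=cv2.resize(S["image"][170:310,170:320],None,fx=2.6,fy=2.6);b=cv2.resize(W["image"],None,fx=.7,fy=.7)
h=min(a.shape[0],b.shape[0]);cv2.imwrite("pics/sd5.png",np.hstack([a[:h],b[-h:]])[:,:,::-1])
E
```

```text
time_s: 7.8
position: [0.5234, -0.2285, 0.0759]
tool_rot: [-2.601, -1.759, -0.001]
ft_force: [0.8, 0.1, -3.1]
grip_width: 0.0349
t 7.8 pos [ 0.5234 -0.2285  0.0759] jaw -21.85 tilt [-0.0002  0.0016] q7 0.47 w 0.0349 F [ 0.8  0.1 -3.1]
twist 0.008 (alt -3.134 )
before-twist shift mm [-99.7  -2.5  72.7]  after-twist [-99.7  -1.7  72.7]
```

View pics/sd5.png

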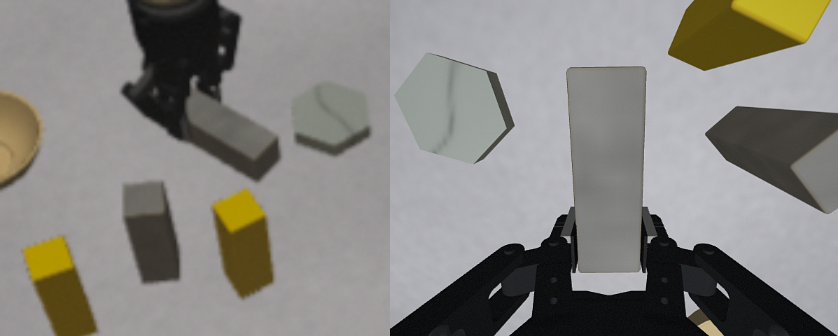

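```bash
cat > snap.py <<'E'
import sys
from h import *
n=sys.argv[1]
S=read_camera("scene");W=read_camera("wrist")
a=cv2.resize(S["image"][170:310,170:320],None,fx=2.6,fy=2.6);b=cv2.resize(W["image"],None,fx=.65,fy=.65)
h=min(a.shape[0],b.shape[0]);cv2.imwrite(f"pics/{n}.png",np.hstack([a[:h],b[-h:]])[:,:,::-1])
s=read_state();print(n,np.round(s["ft_force"],2),np.round(s["ft_torque"],3),round(float(s["grip_width"])*1000,2))
E
python3 -m handwheel '[[20,[-40,0,10],0],[20,[-20,0,20],0],[20,[0,0,10],0],[20,[0,0,0],0]]'
python3 snap.py t0
python3 -m handwheel '[[34,[0,0,0],0]]'
python3 snap.py t1
python3 -m handwheel '[[35,[0,0,0],0]]'
python3 snap.py t2
python3 -m handwheel '[[35.5,[0,0,0],0]]'
python3 snap.py t3
python3 -m handwheel '[[36,[0,0,0],0]]'
python3 snap.py t4
```

```text
time_s: 8.35
position: [0.4986, -0.2863, 0.0347]
tool_rot: [-2.604, -1.752, 0.002]
ft_force: [0.1, 0.4, -2.4]
grip_width: 0.0351
t0 [ 0.72  0.68 -3.09] [-0.074  0.024  0.004] 34.61
time_s: 8.55
position: [0.5014, -0.2854, 0.0368]
tool_rot: [2.602, 1.759, 0.002]
ft_force: [0.2, -1.0, -2.1]
grip_width: 0.0351
t1 [ 0.59 -0.83 -3.31] [-0.154  0.068 -0.01 ] 35.11
time_s: 8.75
position: [0.5008, -0.2858, 0.0367]
tool_rot: [2.603, 1.758, 0.001]
ft_force: [0.4, -0.1, -2.8]
grip_width: 0.0351
t2 [ 0.76  0.18 -3.48] [-0.094  0.012 -0.036] 35.49
time_s: 8.95
position: [0.5003, -0.2862, 0.0364]
tool_rot: [2.604, 1.757, 0.0]
ft_force: [0.2, -0.2, -2.7]
grip_width: 0.0356
t3 [-0.03 -1.01 -3.42] [-0.071  0.067  0.02 ] 35.87
time_s: 9.15
position: [0.5002, -0.2862, 0.0363]
tool_rot: [-2.605, -1.757, -0.0]
ft_force: [-1.1, 1.1, -1.4]
grip_width: 0.0363
t4 [-1.49 -1.65 -1.35] [-0.16   0.062  0.043] 36.19
```

```bash
python3 - <<'E'
import cv2,numpy as np
cv2.imwrite("pics/t34.png",np.vstack([cv2.imread("pics/t3.png"),cv2.imread("pics/t4.png")])[:600,:800])
E
```

```text
(no output)
```

View pics/t34.png

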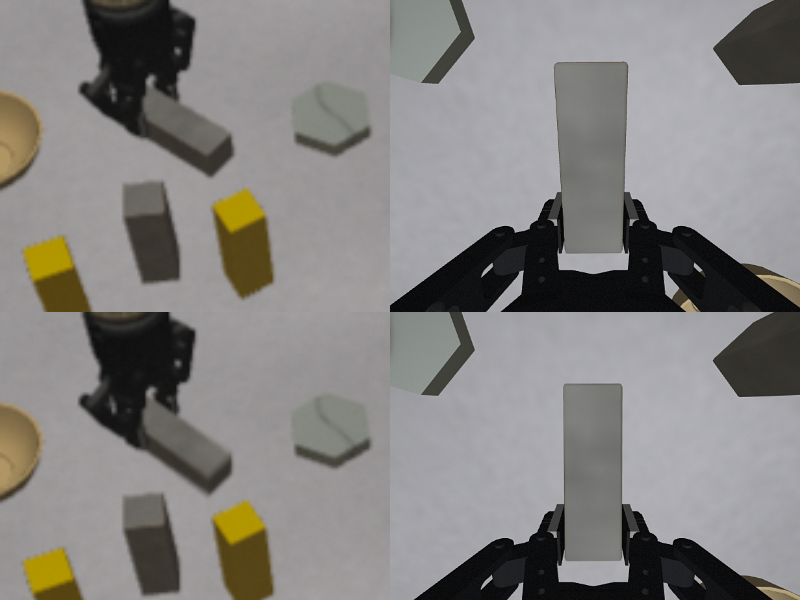

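```bash
python3 -m handwheel '[[35.9,[5.5,0,-6],0],[35.9,[6,0,-5.5],0],[35.9,[6,0,-5],0],[35.9,[6.5,0,-4.5],0]]'
python3 snap.py u0
python3 -m handwheel '[[35.9,[7,0,-4],0],[35.9,[7.5,0,-3],0],[35.9,[8,0,-2.5],0],[35.9,[0,0,0],0]]'
python3 snap.py u1
python3 - <<'E'
import cv2,numpy as np
cv2.imwrite("pics/u01.png",np.vstack([cv2.imread("pics/u0.png"),cv2.imread("pics/u1.png")])[:600,:800])
E
```

```text
time_s: 9.65
position: [0.5097, -0.264, 0.0582]
tool_rot: [2.603, 1.756, 0.0]
ft_force: [-1.6, -2.9, -0.4]
grip_width: 0.0361
u0 [ 1.18 -2.1  -0.15] [-0.166  0.083 -0.036] 35.94
time_s: 10.15
position: [0.5187, -0.2418, 0.0674]
tool_rot: [2.602, 1.759, 0.002]
ft_force: [-0.3, -1.4, 1.0]
grip_width: 0.0361
u1 [-0.09 -0.89  0.82] [-0.293 -0.064 -0.029] 36.24
```

View pics/u01.png

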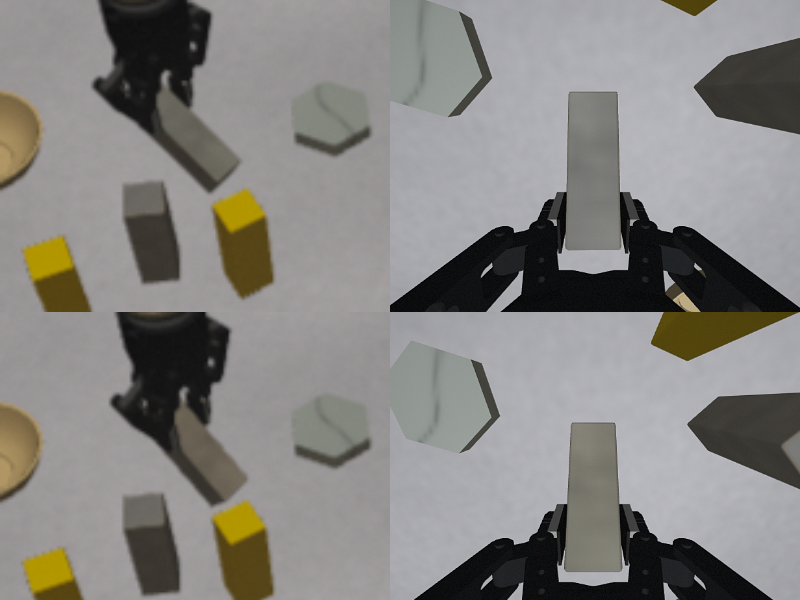

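```bash
python3 -m handwheel '[[35.9,[5,0,-4],0],[35.9,[5,0,-4],0],[35.9,[5,0,-4],0],[35.9,[5,0,-3],0],[35.9,[0,0,0],0]]'
python3 snap.py u2
python3 -m handwheel '[[35.9,[5,0,-3],0],[35.9,[5,0,-3],0],[35.9,[5,0,0],0],[35.9,[0,0,0],0]]'
python3 snap.py u3
python3 - <<'E'
import cv2,numpy as np
cv2.imwrite("pics/u23.png",np.vstack([cv2.imread("pics/u2.png"),cv2.imread("pics/u3.png")])[:600,:800])
E
```

```text
time_s: 10.75
position: [0.5256, -0.223, 0.0819]
tool_rot: [-2.602, -1.759, -0.001]
ft_force: [-0.2, 0.9, -1.4]
grip_width: 0.0361
u2 [ 0.29 -0.26 -1.43] [0.07  0.06  0.013] 36.47
time_s: 11.25
position: [0.5316, -0.2094, 0.0878]
tool_rot: [-2.603, -1.759, -0.002]
ft_force: [0.3, -0.3, -2.6]
grip_width: 0.0364
u3 [ 0.22 -0.18 -1.36] [ 0.061 -0.053  0.001] 35.79
```

View pics/u23.png

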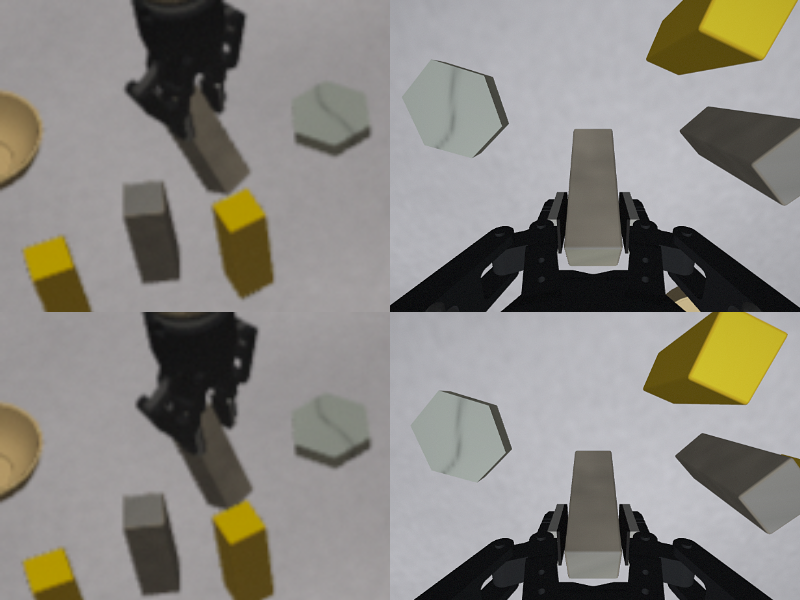

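```bash
python3 -m handwheel '[[35.9,[3,0,4],0],[35.9,[4,0,4],0],[35.9,[6,0,3],0],[35.9,[6,0,2],0],[35.9,[0,0,0],0]]'
python3 snap.py u4
python3 -m handwheel '[[35.9,[6,0,1],0],[35.9,[6,0,1],0],[35.9,[0,0,0],0]]'
python3 snap.py u5
python3 - <<'E'
import cv2,numpy as np
cv2.imwrite("pics/u45.png",np.vstack([cv2.imread("pics/u4.png"),cv2.imread("pics/u5.png")])[:600,:800])
E
```

```text
time_s: 11.85
position: [0.5388, -0.1921, 0.0754]
tool_rot: [2.603, 1.758, 0.003]
ft_force: [0.5, 2.0, 3.7]
grip_width: 0.0359
u4 [0.26 1.69 4.2 ] [ 0.257  0.154 -0.005] 35.71
time_s: 12.25
position: [0.5431, -0.1804, 0.0721]
tool_rot: [-2.602, -1.759, -0.001]
ft_force: [-0.3, 0.9, 1.0]
grip_width: 0.0361
u5 [1.97 0.56 0.11] [ 0.131 -0.233 -0.024] 35.79
```

View pics/u45.png

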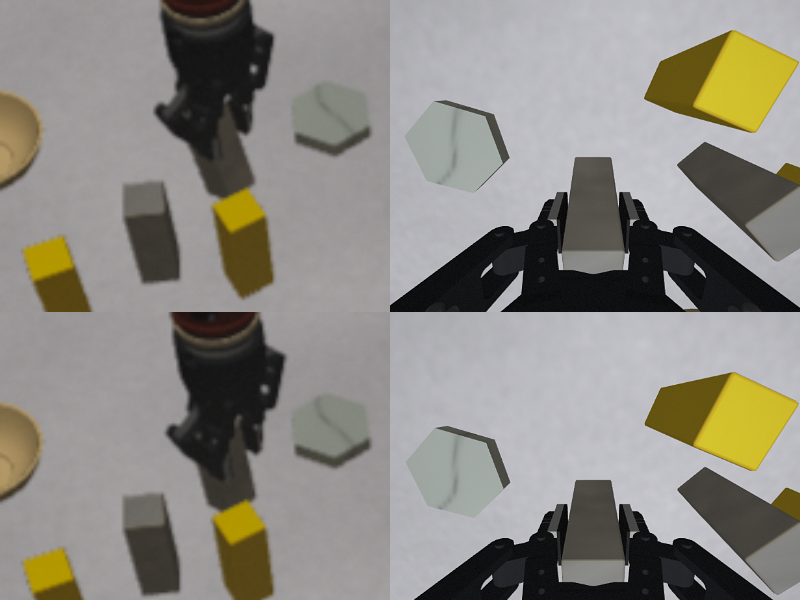

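```bash
python3 -m handwheel '[[35.9,[5,0,0],0],[35.9,[5,0,0],0],[35.9,[0,0,0],0]]'
python3 - <<'E'
from h import *
plan()
W=read_camera("wrist");D=read_camera("side")
crop(W,230,180,180,240,3,"pics/u6.png")
crop(D,240,200,180,180,4,"pics/u6d.png")
s=read_state();R=Ro.from_rotvec(s["tool_rot"]).as_matrix()
T=np.array(s["position"])
for v in (250,255,260,265,270): print(v,np.round(R.T@(onz(W,312,v,0)-T)*1000,1))
for v in (360,370,380,390): print(v,np.round(R.T@(onz(W,312,v,.11)-T)*1000,1))
E
```

```text
time_s: 12.65
position: [0.5459, -0.1714, 0.0721]
tool_rot: [-2.602, -1.757, 0.001]
ft_force: [-0.2, -0.2, -2.9]
grip_width: 0.0359
t 12.65 pos [ 0.5459 -0.1714  0.0721] jaw -21.93 tilt [-0.0015  0.0011] q7 0.374 w 0.0359 F [-0.2 -0.2 -2.9]
250 [ 7.7 -0.5 72.3]
255 [ 4.2 -0.5 72.3]
260 [ 0.7 -0.5 72.3]
265 [-2.8 -0.5 72.3]
270 [-6.4 -0.5 72.3]
360 [  2.4  -0.3 -37.7]
370 [ -1.8  -0.3 -37.7]
380 [ -6.1  -0.3 -37.7]
390 [-10.5  -0.3 -37.7]
```

View pics/u6.png

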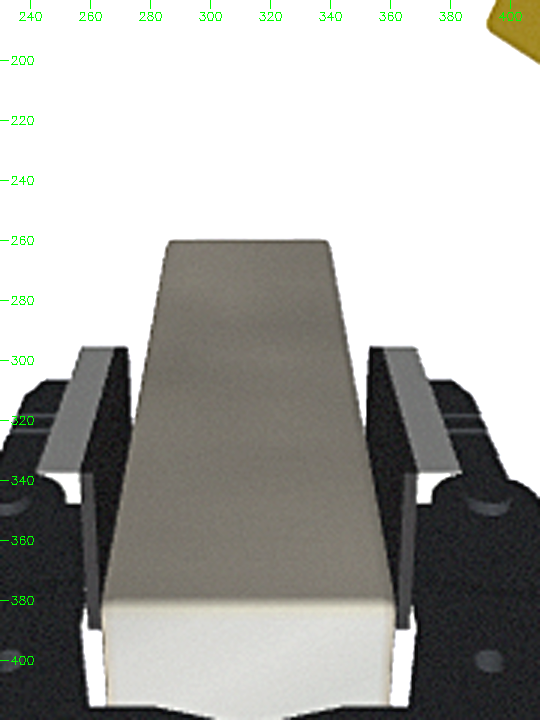

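View pics/u6d.png

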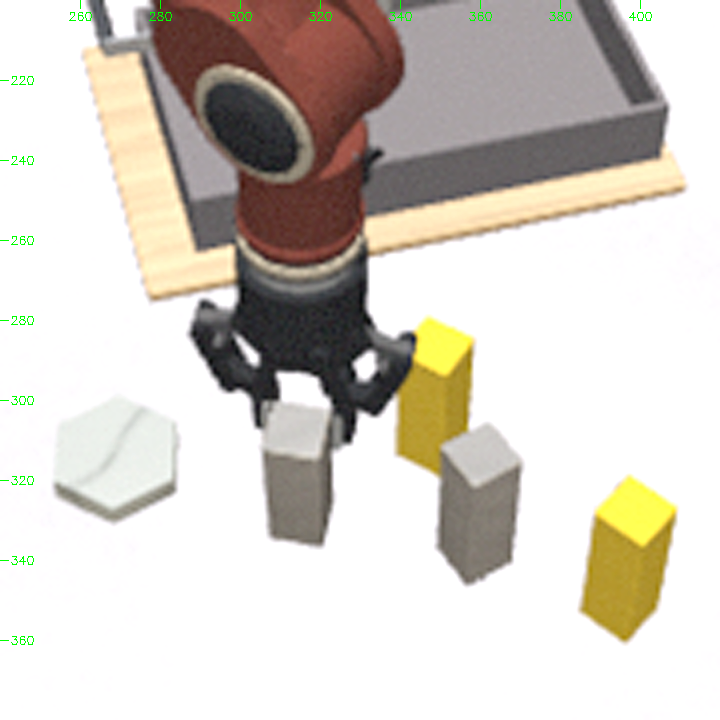

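```bash
python3 -m handwheel '[[35.9,[4,0,1],0],[36,[2,0,1],0],[36.2,[0,0,1],0],[36.5,[0,0,0],0],[37,[0,0,0],0],[40,[0,0,0],0],[55,[0,0,0],0],[75,[0,0,0],0],[75,[0,0,0],0],[75,[0,0,0],0]]'
python3 - <<'E'
from h import *
plan()
W=read_camera("wrist");D=read_camera("side")
crop(W,230,180,180,240,3,"pics/u7.png")
crop(D,240,200,180,180,4,"pics/u7d.png")
E
```

```text
time_s: 13.75
position: [0.5484, -0.1672, 0.0697]
tool_rot: [2.604, 1.757, -0.0]
ft_force: [-0.0, -0.6, -0.0]
grip_width: 0.0746
t 13.75 pos [ 0.5484 -0.1672  0.0697] jaw -22.0 tilt [ 0.0001 -0.0001] q7 0.367 w 0.0746 F [-0.  -0.6 -0. ]
```

View pics/u7.png

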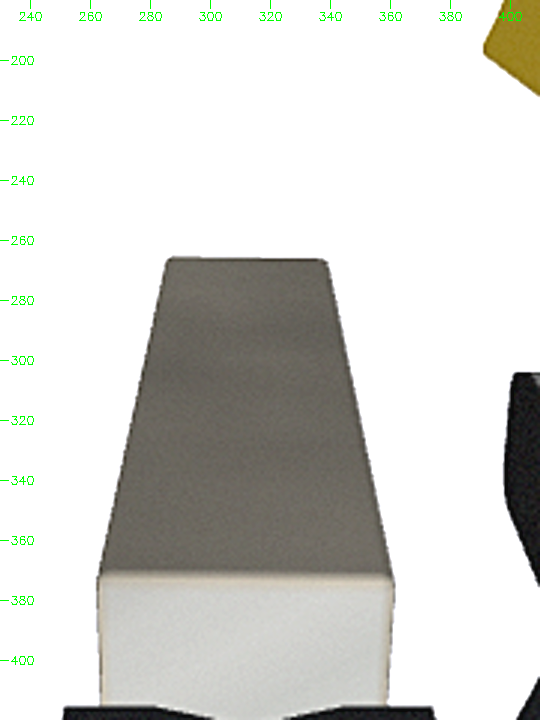

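View pics/u7d.png

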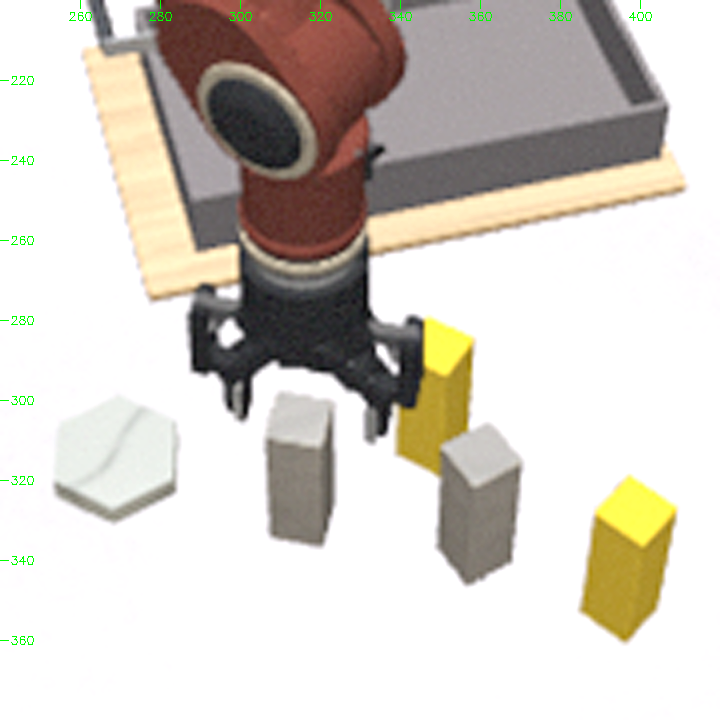

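```bash
python3 -m handwheel '[[75,[-7,0,-6],0],[75,[-7,0,-4],0],[75,[-7,0,0],0],[75,[0,0,0],0],[20,[0,0,0],0],[20,[0,0,0],0],[20,[0,0,0],0],[20,[0,0,0],0],[20,[0,0,0],0],[20,[0,0,0],0]]'
python3 - <<'E'
from h import *
plan()
W=read_camera("wrist");D=read_camera("side");S=read_camera("scene")
crop(W,220,200,200,230,3,"pics/u8.png")
crop(D,240,200,180,180,4,"pics/u8d.png")
E
```

```text
time_s: 14.85
position: [0.5406, -0.1863, 0.0797]
tool_rot: [-2.604, -1.757, -0.0]
ft_force: [1.0, 1.3, 1.9]
grip_width: 0.0351
t 14.85 pos [ 0.5406 -0.1863  0.0797] jaw -21.98 tilt [0.0001 0.0002] q7 0.392 w 0.0351 F [1.  1.3 1.9]
```

View pics/u8.png

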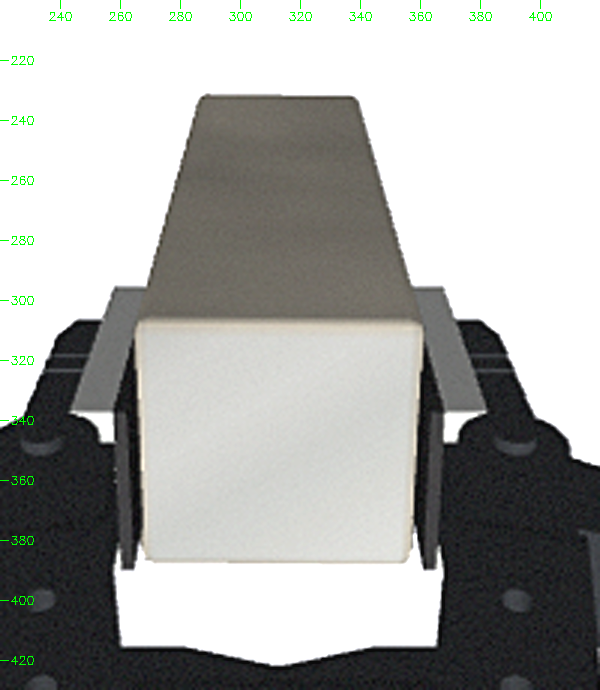

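View pics/u8d.png

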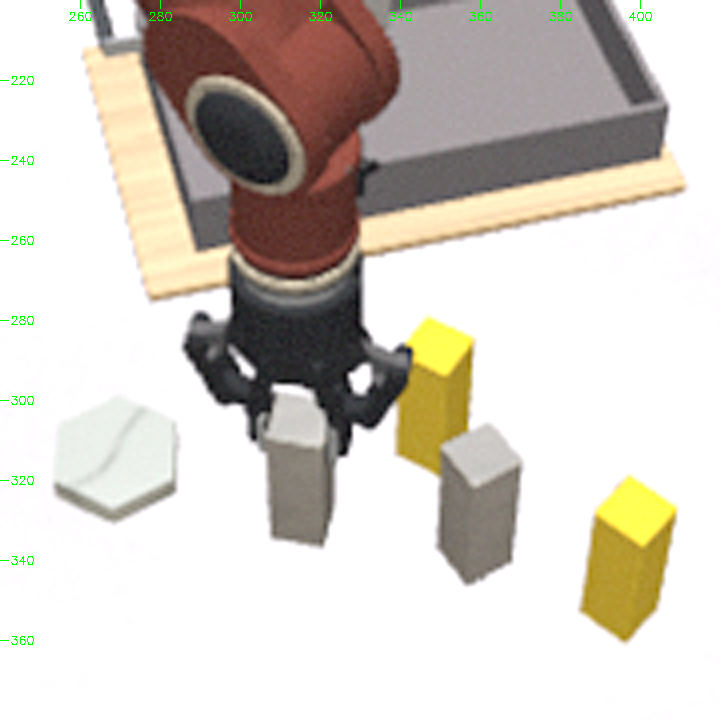

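```bash
python3 - <<'E'
from h import *
W=read_camera("wrist");s=read_state();R=Ro.from_rotvec(s["tool_rot"]).as_matrix();T=np.array(s["position"])
for u,v in [(265.5,307),(360,307),(267.5,387),(357,387)]: print(np.round(R.T@(onz(W,u,v,.11)-T)*1000,1))
for u,v in [(287,232),(339,232)]: print(np.round(R.T@(onz(W,u,v,.0)-T)*1000,1))
plan([.615,.194,.40],94.5-180)
E
```

```text
[ 18.8 -17.1 -30.3]
[ 18.8  17.1 -30.3]
[-16.  -17.7 -30.3]
[-16.   17.4 -30.3]
[ 17.3 -17.1  79.7]
[17.3 17.6 79.7]
t 15.05 pos [ 0.5406 -0.1864  0.0797] jaw -21.99 tilt [0.0001 0.0003] q7 0.392 w 0.0355 F [0.3 0.8 0.7]
twist 1.109 (alt -2.033 )
before-twist shift mm [ 380.6  -73.4 -320.2]  after-twist [ 104.1 -373.4 -320.2]
```

```bash
python3 -m handwheel '[[20,[0,0,-30],0],[20,[0,0,-45],0],[20,[0,0,-48],0],[20,[0,0,-48],0.1],[20,[0,0,-48],0.14],[20,[0,0,-48],0.14],[20,[0,0,-48],0.14],[20,[0,0,-5],0.14],[20,[0,0,0],0.14],[20,[0,0,0],0.14],[20,[0,0,0],0.14],[20,[0,0,0],0.03]]'
python3 - <<'E'
from h import *
plan([.615,.194,.40],94.5-180)
E
```

```text
time_s: 16.25
position: [0.5401, -0.1861, 0.3984]
tool_rot: [-3.139, -0.118, 0.004]
ft_force: [0.7, -0.1, -2.7]
grip_width: 0.0351
t 16.25 pos [ 0.5401 -0.1861  0.3984] jaw -85.7 tilt [-0.0027  0.0007] q7 -0.787 w 0.0351 F [ 0.7 -0.1 -2.7]
twist -0.003 (alt 3.138 )
before-twist shift mm [ 103.2 -373.4   -1.6]  after-twist [ 104.5 -373.1   -1.6]
```

```bash
python3 -m handwheel '[[20,[7,-30,0],0],[20,[12,-42,0],0],[20,[13,-44,0],0],[20,[13,-44,0],0],[20,[13,-44,0],0],[20,[13,-44,0],0],[20,[13,-44,0],0],[20,[13,-44,0],0],[20,[7,-37,0],0],[20,[0,0,0],0]]'
python3 - <<'E'
from h import *
import pickle
plan([.615,.194,.40],94.5-180)
W=read_camera("wrist");S=read_camera("scene");D=read_camera("side")
pickle.dump((W,S,D,read_state()),open("c2.pkl","wb"))
cv2.imwrite("pics/w9.png",W["image"][:,:,::-1])
crop(S,300,120,180,160,4,"pics/s9.png");crop(D,220,100,180,140,4,"pics/d9.png")
E
```

```text
time_s: 17.25
position: [0.6152, 0.203, 0.3966]
tool_rot: [-3.134, -0.146, 0.006]
ft_force: [-0.1, -0.1, -3.9]
grip_width: 0.0349
t 17.25 pos [0.6152 0.203  0.3966] jaw -84.67 tilt [-0.0037  0.004 ] q7 -1.414 w 0.0349 F [-0.1 -0.1 -3.9]
twist 0.015 (alt -3.127 )
before-twist shift mm [-1.1  9.  -3.4]  after-twist [-1.   9.  -3.4]
```

View pics/w9.png

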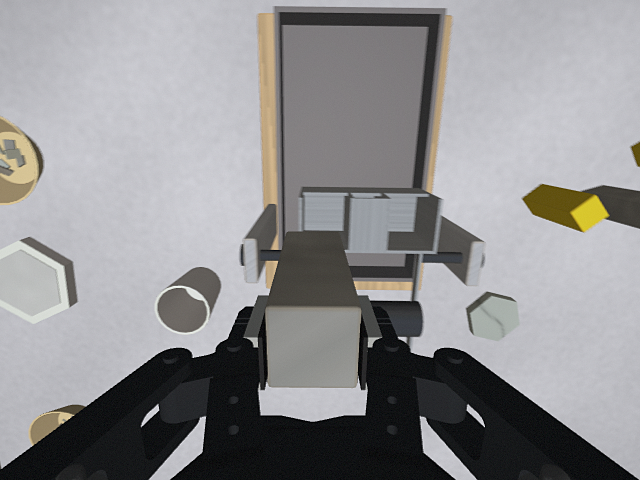

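View pics/s9.png

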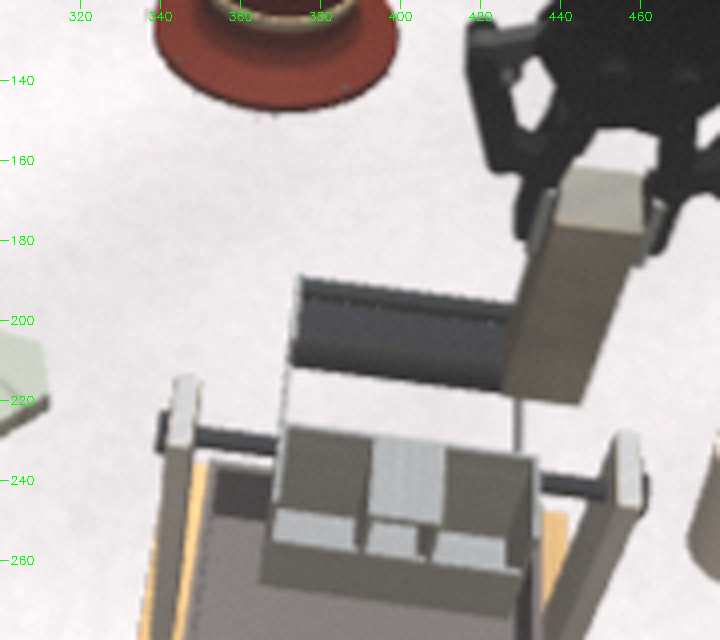

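View pics/d9.png

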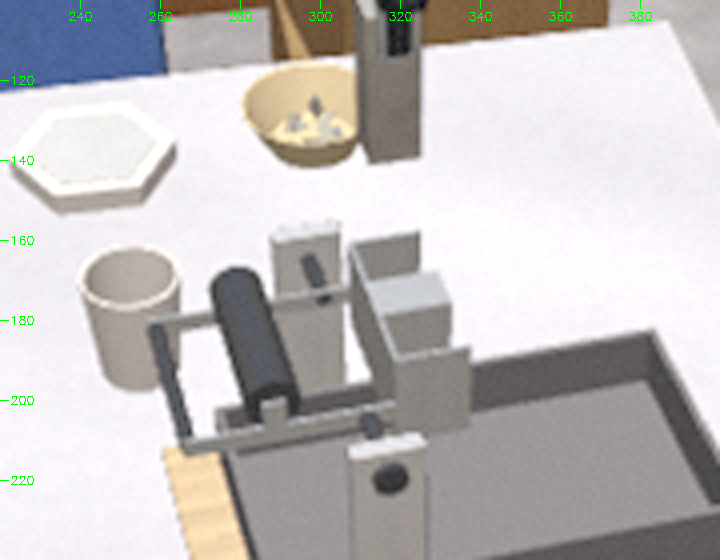

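```bash
python3 - <<'E'
from h import *
import pickle
W,S,D,s=pickle.load(open("c2.pkl","rb"))
crop(W,230,170,270,130,3,"pics/w9c.png")
E
```

```text
(no output)
```

View pics/w9c.png

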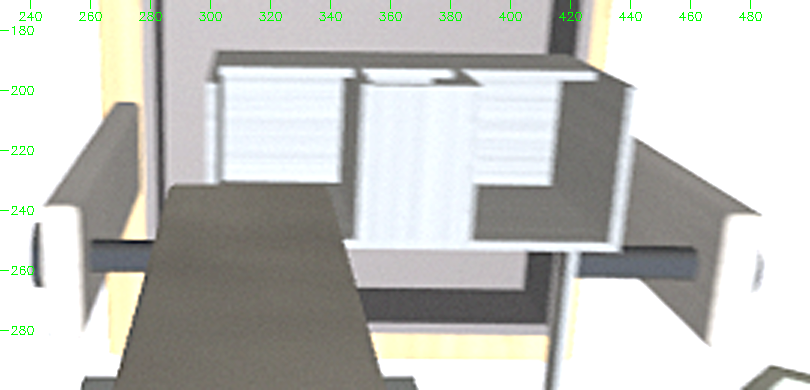

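```bash
python3 - <<'E'
from h import *
import pickle
W,S,D,s=pickle.load(open("c2.pkl","rb"))
f=lambda x,y,z:onz(W,230+x/3,170+y/3,z)
A=f(632,88,.23);B=f(620,250,.23);C=f(205,80,.23)
print("A,B,C",np.round([A,B,C],4),np.linalg.norm(A-C),np.linalg.norm(A-B),np.degrees(np.arctan2(*(C-A)[1::-1])),np.degrees(np.arctan2(*(A-B)[1::-1])))
l=f(90,255,.185);r=f(697,262,.185);print("hinge",np.round([l,r,(l+r)/2],4),np.linalg.norm(l-r),np.degrees(np.arctan2(*(l-r)[1::-1])))
# floor of -y cell : rear edge? corners
for n,p,z in [("cover fl",(362,85),.23),("cover fr",(475,85),.23),("cover rr",(468,243),.23),("cover rl",(357,243),.23)]: print(n,np.round(f(*p,z),4))
# S, D side wall corner
cs=lambda x,y:(300+x/4,120+y/4); cd=lambda x,y:(220+x/4,100+y/4)
print("S -y rear top",np.round(onz(S,*cs(290,425),.23),4),"S +y rear top",np.round(onz(S,*cs(540,458),.23),4))
print("D -y rear top",np.round(onz(D,*cd(397,358),.23),4),"D -y front top",np.round(onz(D,*cd(470,348),.23),4),"D +y rear",np.round(onz(D,*cd(349,243),.23),4),"D +y front",np.round(onz(D,*cd(420,232),.23),4))
# bar foot
P=s["position"];print(P,W["cam_to_world"][:3,3])
E
```

```text
A,B,C [[0.6495 0.0912 0.23  ]
 [0.5985 0.0844 0.23  ]
 [0.6399 0.2192 0.23  ]] 0.12834634770953263 0.05145337921609066 94.27783701345314 7.563878068372911
hinge [[0.5649 0.257  0.185 ]
 [0.5829 0.0374 0.185 ]
 [0.5739 0.1472 0.185 ]] 0.2203115888233113 94.70145064219993
cover fl [0.6428 0.1721 0.23  ]
cover fr [0.646  0.1383 0.23  ]
cover rr [0.5963 0.1325 0.23  ]
cover rl [0.593  0.1673 0.23  ]
S -y rear top [0.6021 0.0919 0.23  ] S +y rear top [0.5918 0.217  0.23  ]
D -y rear top [0.5989 0.085  0.23  ] D -y front top [0.6473 0.086  0.23  ] D +y rear [0.587  0.2096 0.23  ] D +y front [0.6373 0.2126 0.23  ]
[0.61529582 0.19249679 0.39891151] [0.69207262 0.20995783 0.53866488]
```

```bash
python3 -m handwheel '[[20,[0,0,30],0],[20,[0,0,30],0],[20,[0,0,18],0],[20,[0,0,0],0],[20,[0,0,0],0]]'
python3 - <<'E'
from h import *
import pickle
plan([.6155,.1923,.3167],94.5-180)
W=read_camera("wrist");S=read_camera("scene");D=read_camera("side")
pickle.dump((W,S,D,read_state()),open("c3.pkl","wb"))
crop(W,230,170,270,160,3,"pics/w10.png")
crop(S,340,140,140,140,5,"pics/s10.png")
crop(D,260,110,120,110,6,"pics/d10.png")
E
```

```text
time_s: 17.9
position: [0.6158, 0.1918, 0.3225]
tool_rot: [3.139, 0.118, 0.001]
ft_force: [0.0, -0.4, -2.1]
grip_width: 0.0351
t 17.9 pos [0.6158 0.1918 0.3225] jaw -85.7 tilt [ 0.0007 -0.0004] q7 -1.364 w 0.0351 F [ 0.  -0.4 -2.1]
twist -0.004 (alt 3.138 )
before-twist shift mm [-0.3 -0.6  5.8]  after-twist [-0.2 -0.6  5.8]
```

View pics/w10.png

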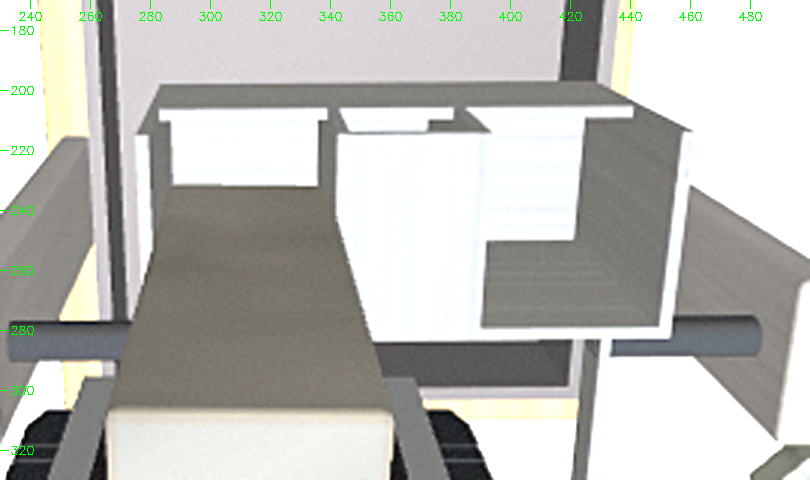

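View pics/s10.png

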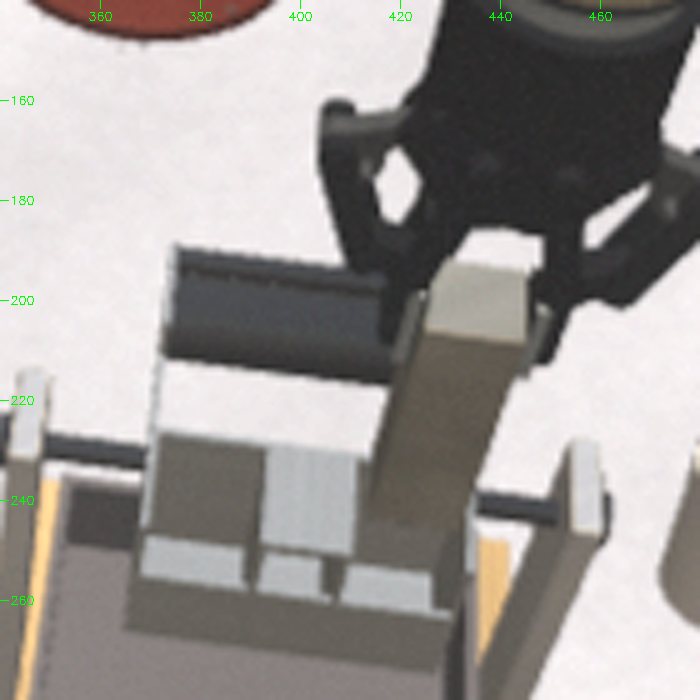

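View pics/d10.png

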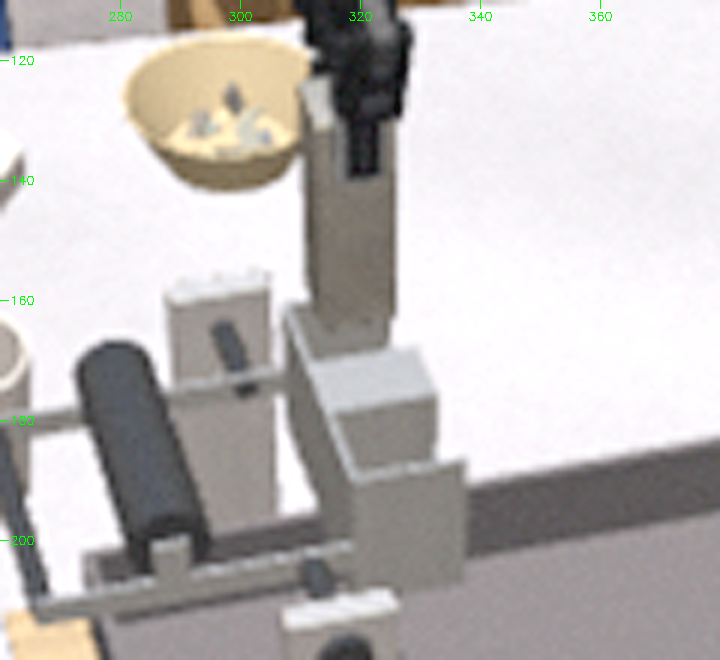

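```bash
python3 - <<'E'
from h import *
import pickle
W,S,D,s=pickle.load(open("c3.pkl","rb"))
f=lambda x,y,z:onz(W,230+x/3,170+y/3,z)
o=np.array([.6195,.1525,0]);c,n=np.cos(np.radians(4.5)),np.sin(np.radians(4.5))
R=np.array([[c,n,0],[-n,c,0],[0,0,1]])
g=lambda p:np.round((R@(p-o))*1000,1)
print("foot front +y,-y",g(f(170,185,.2428)),g(f(320,185,.2428)))
print("wall +y outer front",g(f(137,133,.23)),"inner",g(f(150,133,.23)),"cover fl",g(f(337,133,.23)),"cover fr",g(f(490,133,.23)),"-y outer front",g(f(690,131,.23)),"-y outer rear",g(f(670,337,.23)),"cover rear r",g(f(480,337,.23)))
print("TCP",g(np.array(s["position"])), g(np.array(s["position"]))[:2])
E
```

```text
foot front +y,-y [ 16.7  56.9 242.8] [ 16.6  23.5 242.8]
wall +y outer front [ 25.8  65.3 230. ] inner [ 25.8  62.2 230. ] cover fl [ 25.6  18.9 230. ] cover fr [ 25.5 -16.6 230. ] -y outer front [ 25.8 -63.  230. ] -y outer rear [-26.  -64.5 230. ] cover rear r [-25.8 -17.6 230. ]
TCP [  0.   39.9 323.6] [ 0.  39.9]
```

```bash
python3 -m handwheel '[[20,[0,0,20],0],[20,[0,0,20],0],[20,[0,0,15],0],[20,[0,0,10],0],[20,[0,0,7],0],[20,[0,0,4],0],[20,[0,0,3],0],[20,[0,0,1.5],0],[20,[0,0,0],0]]'
python3 - <<'E'
from h import *
plan([.6155,.1923,.2397],94.5-180)
W=read_camera("wrist");D=read_camera("side")
crop(W,230,170,270,160,3,"pics/w11.png")
crop(D,260,110,120,110,6,"pics/d11.png")
plan()
E
```

```text
time_s: 18.95
position: [0.6157, 0.1933, 0.2415]
tool_rot: [-3.139, -0.121, -0.001]
ft_force: [-0.4, -0.2, -2.8]
grip_width: 0.0352
t 18.95 pos [0.6157 0.1933 0.2415] jaw -85.59 tilt [0.0004 0.    ] q7 -1.307 w 0.0352 F [-0.4 -0.2 -2.8]
twist -0.002 (alt 3.14 )
before-twist shift mm [-0.3  0.9  1.8]  after-twist [-0.3  0.9  1.8]
t 19.05 pos [0.6158 0.1932 0.2416] jaw -85.6 tilt [0.0007 0.    ] q7 -1.307 w 0.0353 F [ 1.2 -0.1 -3.3]
```

View pics/d11.png

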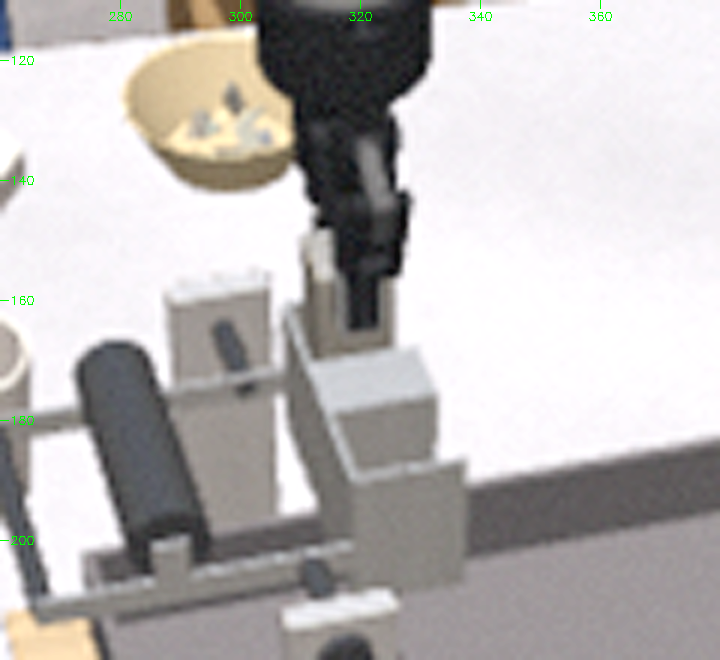

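View pics/w11.png

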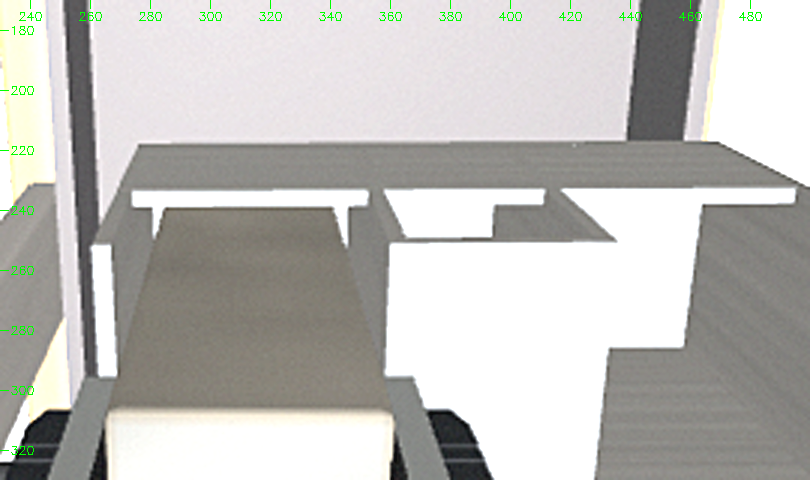

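```bash
python3 -m handwheel '[[20,[0,0,1],0],[35.8,[0,0,0.5],0],[36,[0,0,0],0],[36.2,[0,0,0],0],[36.4,[0,0,0],0],[37,[0,0,0],0],[42,[0,0,0],0],[50,[0,0,0],0],[60,[0,0,0],0],[60,[0,0,0],0]]'
python3 - <<'E'
from h import *
plan()
W=read_camera("wrist");D=read_camera("side")
crop(W,230,170,270,160,3,"pics/w12.png")
crop(D,240,110,140,110,5,"pics/d12.png")
plan([.6158,.1932,.40],94.5-180)
E
```

```text
time_s: 20.05
position: [0.6156, 0.1933, 0.2397]
tool_rot: [3.139, 0.121, 0.0]
ft_force: [-1.0, -0.7, 0.0]
grip_width: 0.0602
t 20.05 pos [0.6156 0.1933 0.2397] jaw -85.6 tilt [ 0.0001 -0.    ] q7 -1.306 w 0.0602 F [-1.  -0.7  0. ]
t 20.15 pos [0.6155 0.1933 0.2397] jaw -85.6 tilt [-0.0001 -0.    ] q7 -1.306 w 0.0599 F [ 0.1 -0.2 -0.2]
twist -0.002 (alt 3.14 )
before-twist shift mm [ 3.000e-01  1.000e-01 -1.603e+02]  after-twist [ 3.000e-01  1.000e-01 -1.603e+02]
```

View pics/d12.png

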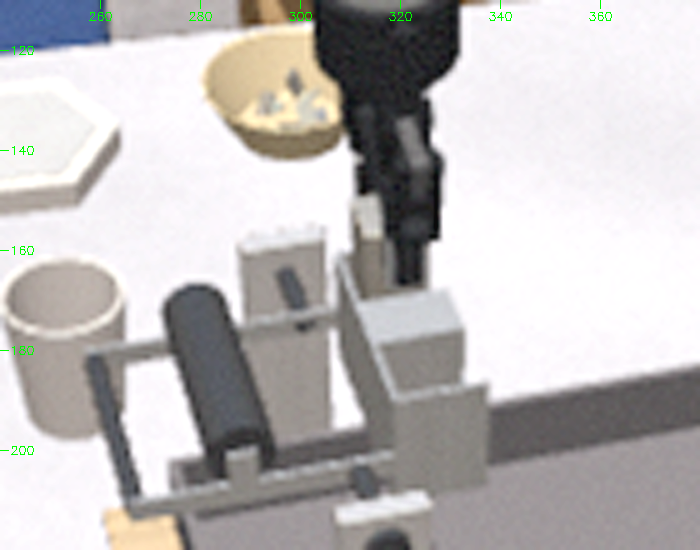

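View pics/w12.png

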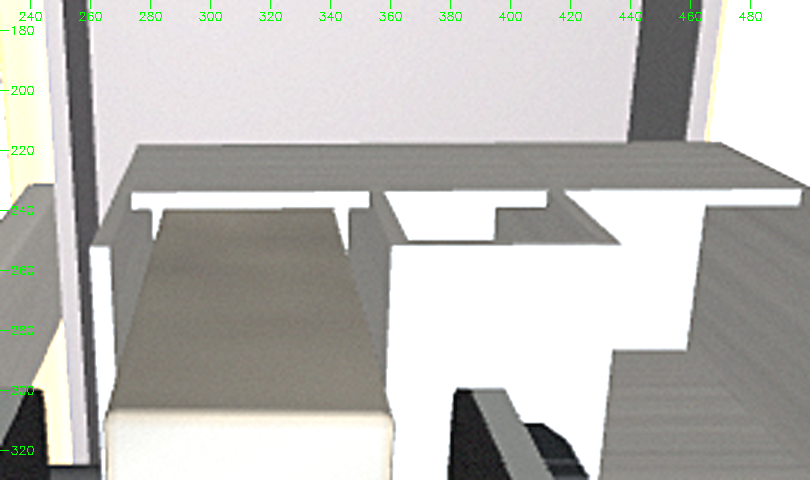

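```bash
python3 - <<'E'
from h import *
import pickle
S,D=pickle.load(open("c0.pkl","rb"))
m=lambda c,x0,y0,s,L:np.mean([onz(c,x0+a/s,y0+b/s,.11) for a,b in L],0)
A=m(S,180,190,5,[(358,297),(427,263),(463,317),(395,349)]);A2=m(D,240,270,4,[(400,73),(430,37),(474,62),(447,97)])
B=m(S,180,190,5,[(-5,375),(72,354),(93,413),(15,438)]);B2=m(D,240,270,4,[(595,232),(630,195),(676,232),(643,267)])
U=np.array([.6421,-.2311,.11])
for n,p in [("A",(A+A2)/2),("B",(B+B2)/2)]: d=p-U; print(n,np.round(p,4),np.round(np.linalg.norm(d),4),np.degrees(np.arctan2(d[1],d[0])))
plan([.6421,-.2311,.40],-66)
E
```

```text
A [ 0.6343 -0.1466  0.11  ] 0.0849 95.27743782969752
B [ 0.7205 -0.2859  0.11  ] 0.0957 -34.9263451828615
t 20.15 pos [0.6155 0.1933 0.2397] jaw -85.6 tilt [-0.0001 -0.    ] q7 -1.306 w 0.0599 F [ 0.1 -0.2 -0.2]
twist -0.342 (alt 2.8 )
before-twist shift mm [  -6.1  425.2 -160.3]  after-twist [-148.4  398.5 -160.3]
```

```bash
python3 -m handwheel '[[60,[0,0,-25],0],[60,[0,0,-45],0],[60,[0,0,-45],0],[60,[0,20,-45],0],[60,[-1,40,0],0],[60,[-1,47,0],0],[60,[-1,47,0],0],[60,[-1,47,0],0],[60,[-1,47,0],0],[60,[-1,47,0],0],[60,[-1,47,0],0],[60,[0,47,0],0]]'
python3 -m handwheel '[[60,[0,36,0],0.1],[60,[0,0,0],0.14],[60,[0,0,0],0.14],[60,[0,0,0],0.14],[60,[0,0,0],0.14],[60,[0,0,0],0.14],[60,[0,0,0],0.14],[60,[0,0,0],0.14],[60,[0,0,0],0.14],[60,[0,0,0],0],[60,[0,0,0],0]]'
python3 - <<'E'
from h import *
import pickle
plan([.6421,-.2311,.30],24)
W=read_camera("wrist");pickle.dump((W,read_state()),open("c4.pkl","wb"))
D=read_camera("side");crop(D,240,130,140,110,5,"pics/d13.png")
crop(W,200,150,260,200,3,"pics/w13.png")
E
```

```text
time_s: 21.35
position: [0.6383, -0.1968, 0.3999]
tool_rot: [-3.139, -0.121, -0.0]
ft_force: [1.6, -0.2, -0.6]
grip_width: 0.0598
time_s: 22.45
position: [0.6412, -0.231, 0.3996]
tool_rot: [2.644, -1.695, -0.0]
ft_force: [0.3, 0.4, -0.3]
grip_width: 0.06
t 22.45 pos [ 0.6412 -0.231   0.3996] jaw -155.33 tilt [-0.0004 -0.0003] q7 -1.913 w 0.06 F [ 0.3  0.4 -0.3]
twist 0.012 (alt -3.13 )
before-twist shift mm [ 0.5 -0.8 99.6]  after-twist [ 0.4 -0.8 99.6]
```

View pics/w13.png

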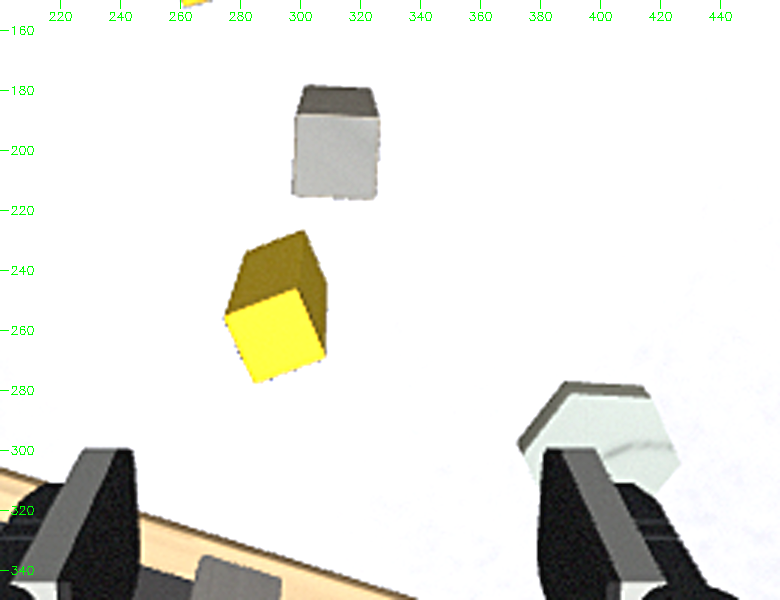

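View pics/d13.png

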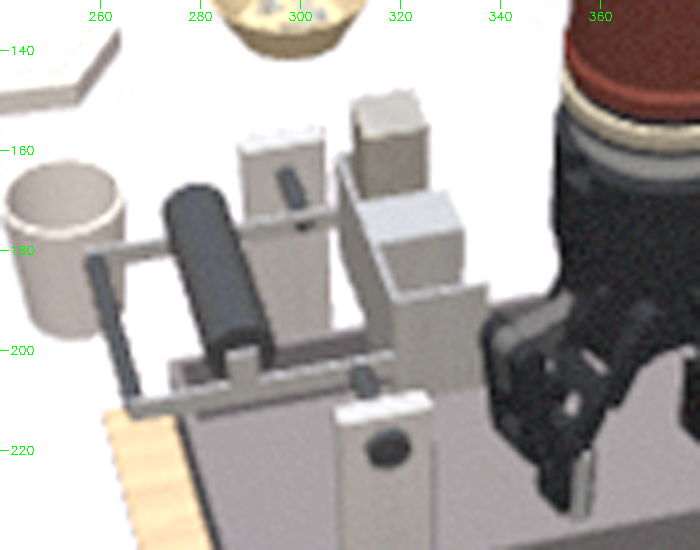

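```bash
python3 - <<'E'
from h import *
import pickle
W,s=pickle.load(open("c4.pkl","rb"))
P=np.array([onz(W,200+a/3,150+b/3,.11) for a,b in [(296,117),(379,115),(375,198),(292,195)]])
print(np.round(P,4),P.mean(0));e=P[1]-P[0]+P[2]-P[3];print(np.degrees(np.arctan2(e[1],e[0])),np.linalg.norm(P-np.roll(P,-1,0),axis=1))
e=P[1]-P[2]+P[0]-P[3];print(np.degrees(np.arctan2(e[1],e[0])))
plan(P.mean(0)*[1,1,0]+[0,0,.08],24.3)
E
```

```text
[[ 0.6635 -0.2383  0.11  ]
 [ 0.6324 -0.2535  0.11  ]
 [ 0.6188 -0.2209  0.11  ]
 [ 0.6516 -0.2073  0.11  ]] [ 0.64159447 -0.22997143  0.11      ]
-155.74845042946527 [0.03462691 0.03531658 0.03546507 0.03322201]
-68.18391987248928
t 22.55 pos [ 0.6412 -0.231   0.3998] jaw -155.38 tilt [0.0001 0.0001] q7 -1.914 w 0.0601 F [-0.4  0.4  0.6]
twist 0.006 (alt -3.136 )
before-twist shift mm [ -0.7  -0.8 319.8]  after-twist [ -0.7  -0.8 319.8]
```

```bash
python3 -m handwheel '[[62,[0,-1,30],0.006],[62,[0,0,48],0],[62,[0,0,48],0],[62,[0,0,48],0],[62,[0,0,48],0],[62,[0,0,40],0],[62,[0,0,30],0],[62,[0,0,20],0],[62,[0,0,8],0],[62,[0,0,0],0],[62,[0,0,0],0]]'
python3 - <<'E'
from h import *
plan([.6416,-.230,.080],24)
W=read_camera("wrist")
cv2.imwrite("pics/w14.png",W["image"][:,:,::-1])
E
```

```text
time_s: 23.65
position: [0.6429, -0.2316, 0.0816]
tool_rot: [2.637, -1.707, 0.005]
ft_force: [-0.1, -1.1, 0.2]
grip_width: 0.0624
t 23.65 pos [ 0.6429 -0.2316  0.0816] jaw -155.82 tilt [ 0.0025 -0.0019] q7 -1.674 w 0.0624 F [-0.1 -1.1  0.2]
twist 0.003 (alt -3.138 )
before-twist shift mm [-2.   0.5  1.6]  after-twist [-1.9  0.5  1.6]
```

View pics/w14.png

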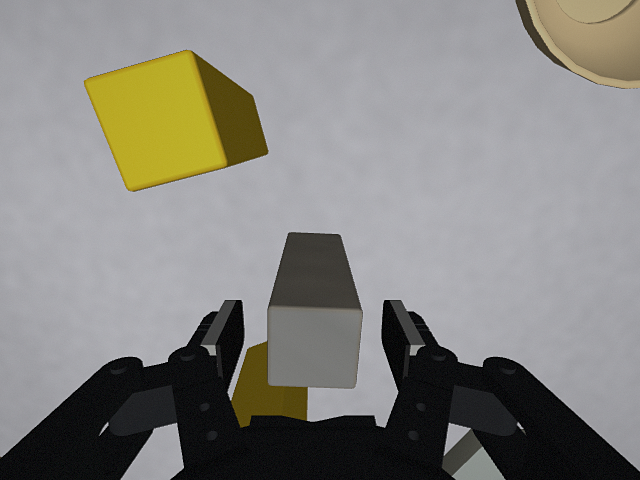

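```bash
python3 -m handwheel '[[20,[0,0,0.5],0],[20,[0,0,0],0],[20,[0,0,0],0],[20,[0,0,0],0],[20,[0,0,0],0],[20,[0,0,0],0]]'
python3 - <<'E'
from h import *
plan()
W=read_camera("wrist")
crop(W,220,200,200,230,3,"pics/w15.png")
s=read_state();R=Ro.from_rotvec(s["tool_rot"]).as_matrix();T=np.array(s["position"])
g=cv2.cvtColor(W["image"],cv2.COLOR_RGB2GRAY).astype(float)
col=g[200:420,305:320].mean(1);d=np.diff(col);i=np.argsort(-abs(d))[:6];print([(int(k)+200,round(float(d[k]),0)) for k in sorted(i)])
for v in (305,306,307,308,309,310): print(v,np.round(R.T@(onz(W,312,v,.11)-T)*1000,1)[0],end=' ')
E
```

```text
time_s: 24.3
position: [0.6427, -0.2313, 0.0808]
tool_rot: [2.637, -1.707, 0.004]
ft_force: [-0.2, 0.2, 5.5]
grip_width: 0.0355
t 24.3 pos [ 0.6427 -0.2313  0.0808] jaw -155.84 tilt [ 0.0021 -0.0016] q7 -1.673 w 0.0355 F [-0.2  0.2  5.5]
[(231, -82.0), (232, -48.0), (305, 18.0), (306, 19.0), (307, 16.0), (387, 33.0)]
305 18.3 306 17.9 307 17.5 308 17.1 309 16.7 310 16.3
```

View pics/w15.png

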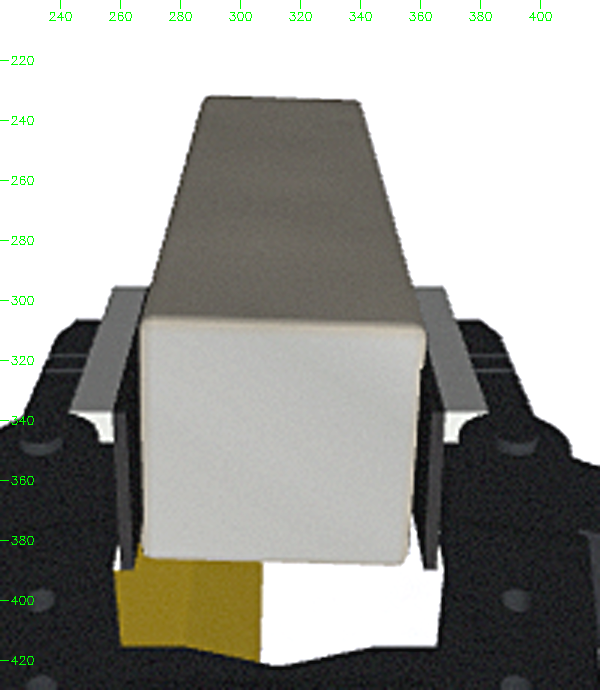

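```bash
python3 -m handwheel '[[20,[0,0,-30],0],[20,[0,0,-45],0],[20,[0,0,-48],0],[20,[0,0,-48],-0.1],[20,[0,0,-48],-0.14],[20,[0,0,-48],-0.14],[20,[0,0,-48],-0.14],[20,[0,0,-5],-0.14],[20,[0,0,0],-0.14],[20,[0,0,0],-0.14],[20,[0,0,0],-0.14],[20,[0,0,0],-0.147]]'
python3 - <<'E'
from h import *
plan([.6226,.1126,.40],94.5-180)
E
```

```text
time_s: 25.55
position: [0.6417, -0.23, 0.3974]
tool_rot: [-3.137, -0.131, 0.005]
ft_force: [0.1, -0.0, -3.1]
grip_width: 0.0355
t 25.55 pos [ 0.6417 -0.23    0.3974] jaw -85.21 tilt [-0.0031  0.0022] q7 -0.811 w 0.0355 F [ 0.1 -0.  -3.1]
twist 0.005 (alt -3.137 )
before-twist shift mm [   9.5 -343.    -1.8]  after-twist [   7.8 -343.    -1.8]
```

```bash
python3 -m handwheel '[[20,[1,-30,0],0.003],[20,[1,-42,0],0],[20,[1,-45,0],0],[20,[1,-45,0],0],[20,[1,-45,0],0],[20,[1,-45,0],0],[20,[1,-45,0],0],[20,[1,-46,0],0],[20,[0,0,0],0],[20,[0,0,0],0],[20,[0,0,0],0]]'
python3 - <<'E'
from h import *
plan([.6226,.1126,.3225],94.5-180)
E
```

```text
time_s: 26.65
position: [0.6238, 0.1106, 0.3985]
tool_rot: [3.138, 0.114, -0.003]
ft_force: [0.1, -1.2, -3.6]
grip_width: 0.0353
t 26.65 pos [0.6238 0.1106 0.3985] jaw -85.85 tilt [-0.0019 -0.0013] q7 -1.294 w 0.0353 F [ 0.1 -1.2 -3.6]
twist -0.006 (alt 3.136 )
before-twist shift mm [-0.9 -2.1 76. ]  after-twist [-0.9 -2.1 76. ]
```

```bash
python3 -m handwheel '[[20,[-0.5,-1,28],0],[20,[0,-0.5,30],0],[20,[0,0,15],0],[20,[0,0,3],0],[20,[0,0,0],0],[20,[0,0,0],0]]'
python3 - <<'E'
from h import *
import pickle
plan([.6226,.1126,.3225],94.5-180)
W=read_camera("wrist");S=read_camera("scene");D=read_camera("side")
pickle.dump((W,S,D,read_state()),open("c5.pkl","wb"))
crop(W,150,170,260,160,3,"pics/w16.png")
crop(D,260,110,120,110,6,"pics/d16.png")
plan()
E
```

```text
time_s: 27.25
position: [0.6244, 0.1122, 0.3246]
tool_rot: [3.139, 0.115, 0.004]
ft_force: [-0.5, 0.2, -2.7]
grip_width: 0.0352
t 27.25 pos [0.6244 0.1122 0.3246] jaw -85.8 tilt [ 0.0024 -0.0004] q7 -1.248 w 0.0352 F [-0.5  0.2 -2.7]
twist -0.005 (alt 3.136 )
before-twist shift mm [-1.8 -0.5  2.1]  after-twist [-1.8 -0.5  2.1]
t 27.4 pos [0.6242 0.113  0.3244] jaw -85.73 tilt [ 0.0021 -0.    ] q7 -1.248 w 0.0353 F [ 0.5 -0.6 -2.3]
```

View pics/w16.png

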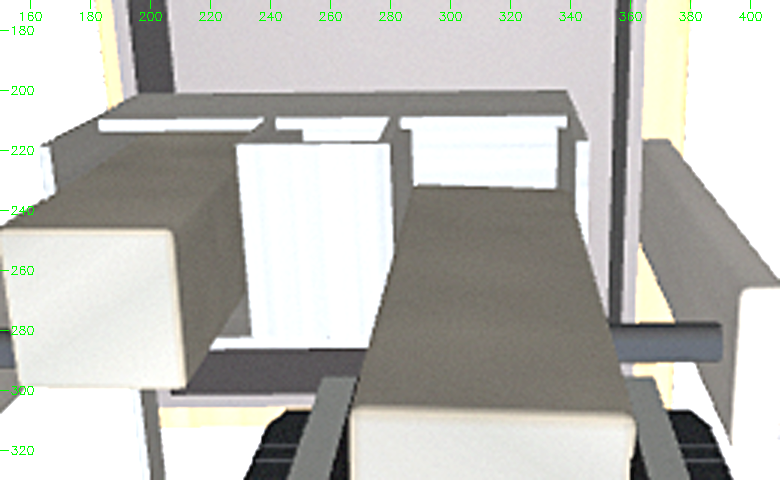

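View pics/d16.png

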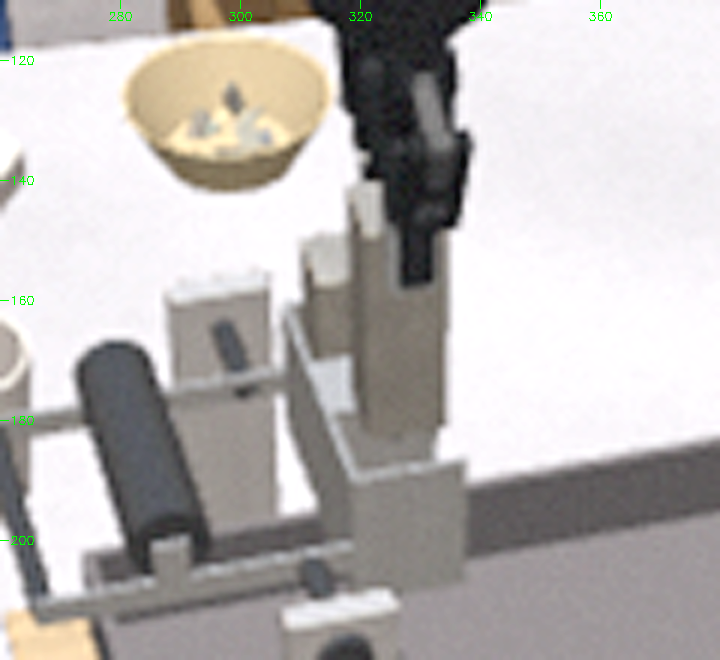

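```bash
python3 - <<'E'
from h import *
import pickle
W,S,D,s=pickle.load(open("c5.pkl","rb"))
f=lambda x,y,z:onz(W,150+x/3,170+y/3,z)
o=np.array([.6195,.1525,0]);c,n=np.cos(np.radians(4.5)),np.sin(np.radians(4.5))
R=np.array([[c,n,0],[-n,c,0],[0,0,1]])
g=lambda p:np.round((R@(p-o))*1000,1)
print("foot",g(f(411,186,.244)),g(f(567,190,.244)))
print("-y wall outer",g(f(588,138,.23)),"inner",g(f(576,138,.23)),"cover fr",g(f(390,143,.23)),"cover fl",g(f(236,143,.23)),"bar1 top",[g(f(*p,.27)) for p in [(5,229),(173,231),(186,387),(18,387)]])
print("TCP",g(np.array(s["position"])))
E
```

```text
foot [ 18.7 -23.2 244. ] [ 17.6 -58.1 244. ]
-y wall outer [ 26.4 -64.  230. ] inner [ 26.4 -61.1 230. ] cover fr [ 25.5 -17.5 230. ] cover fl [ 25.7  18.6 230. ] bar1 top [array([ 17.2,  56.3, 270. ]), array([ 16.6,  22.7, 270. ]), array([-17.8,  23.3, 270. ]), array([-17.6,  58.6, 270. ])]
TCP [  1.6 -39.8 324.4]
```

```bash
python3 -m handwheel '[[20,[0,-1,20],0],[20,[0,0,20],0],[20,[0,0,15],0],[20,[0,0,10],0],[20,[0,0,7],0],[20,[0,0,5],0],[20,[0,0,3],0],[20,[0,0,1],0],[20,[0,0,0],0]]'
python3 - <<'E'
from h import *
plan([.6226,.1126,.2408],94.5-180)
D=read_camera("side")
crop(D,260,110,120,110,6,"pics/d17.png")
plan()
E
```

```text
time_s: 28.3
position: [0.6238, 0.1145, 0.2426]
tool_rot: [3.139, 0.118, 0.001]
ft_force: [-0.5, -0.3, -2.7]
grip_width: 0.0353
t 28.3 pos [0.6238 0.1145 0.2426] jaw -85.71 tilt [ 0.0006 -0.    ] q7 -1.192 w 0.0353 F [-0.5 -0.3 -2.7]
twist -0.004 (alt 3.138 )
before-twist shift mm [-1.4  1.8  1.8]  after-twist [-1.4  1.8  1.8]
t 28.35 pos [0.6239 0.1144 0.2427] jaw -85.71 tilt [0.0008 0.    ] q7 -1.192 w 0.0351 F [ 0.1  0.8 -2.9]
```

View pics/d17.png

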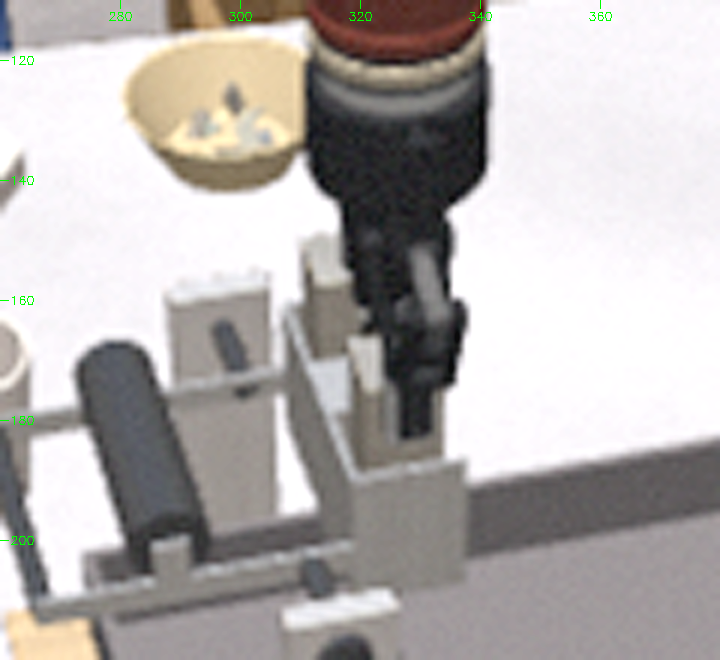

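```bash
python3 -m handwheel '[[20,[-0.5,1,1],0],[20,[0,0,0],0],[50,[0,0,0],0],[64,[0,0,0],0],[64,[0,0,-20],0],[64,[0,0,-45],0],[64,[0,0,-48],0],[64,[0,0,-48],0],[64,[0,0,-20],0],[64,[0,0,0],0],[64,[0,0,0],0],[64,[0,0,0],0]]'
python3 -m handwheel '[[64,[0,0,0],0],[64,[0,0,0],0],[64,[0,0,0],0],[64,[0,0,0],0],[64,[0,0,0],0]]'
python3 - <<'E'
from h import *
import pickle
plan()
W=read_camera("wrist");S=read_camera("scene");D=read_camera("side")
pickle.dump((W,S,D,read_state()),open("c6.pkl","wb"))
crop(D,240,110,180,150,4,"pics/d18.png")
crop(S,300,160,180,230,3,"pics/s18.png")
cv2.imwrite("pics/w18.png",W["image"][:,:,::-1])
E
```

```text
time_s: 29.55
position: [0.6228, 0.1139, 0.4208]
tool_rot: [-3.139, -0.118, 0.004]
ft_force: [0.4, -0.4, -0.2]
grip_width: 0.0639
time_s: 30.05
position: [0.6232, 0.1135, 0.4221]
tool_rot: [3.139, 0.118, -0.0]
ft_force: [-0.2, 0.7, -0.5]
grip_width: 0.0639
t 30.05 pos [0.6232 0.1135 0.4221] jaw -85.71 tilt [-0.0002 -0.0001] q7 -1.311 w 0.0639 F [-0.2  0.7 -0.5]
```

View pics/d18.png

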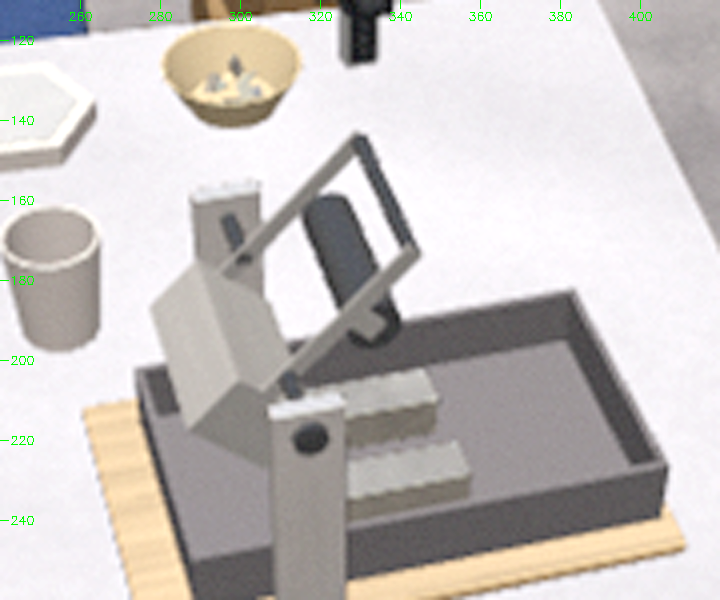

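View pics/s18.png

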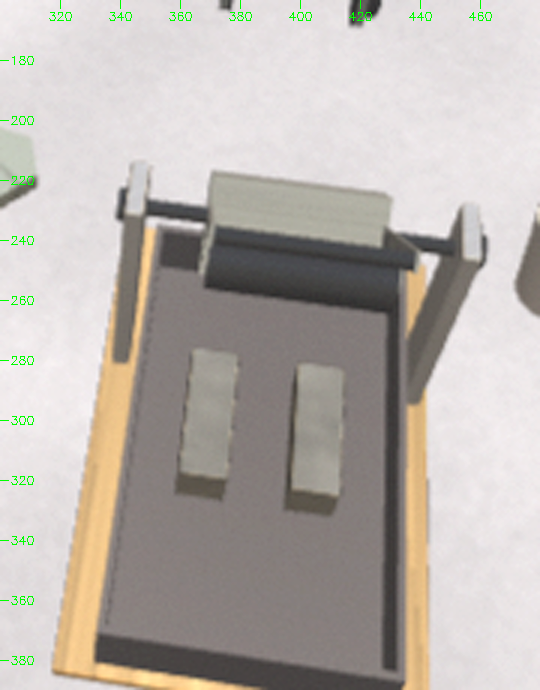

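View pics/w18.png

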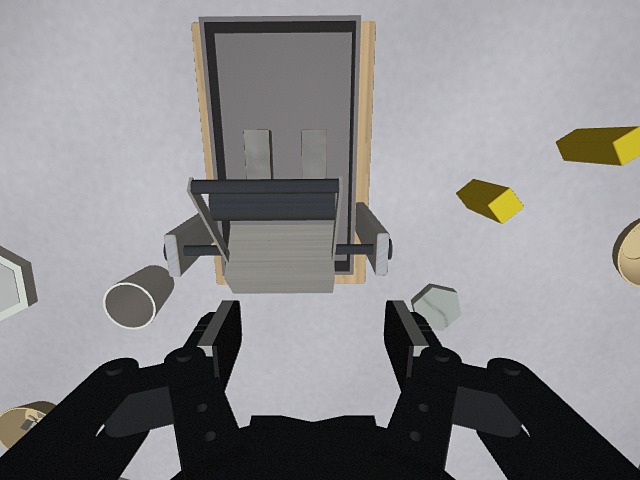

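```bash
python3 - <<'E'
from h import *
import pickle
W,S,D,s=pickle.load(open("c6.pkl","rb"))
print("W",[np.round(onz(W,u,v,.27),4) for u,v in [(265,186),(190,187),(341,186)]])
print("D",[np.round(onz(D,240+x/4,110+y/4,.27),4) for x,y in [(358,140),(413,252)]])
print("S",[np.round(onz(S,300+x/3,160+y/3,.27),4) for x,y in [(217,237),(415,260)]])
plan([.6594,.1557,.34],4.5)
E
```

```text
W [array([0.6581, 0.1569, 0.27  ]), array([0.6525, 0.2206, 0.27  ]), array([0.6629, 0.0924, 0.27  ])]
D [array([0.6504, 0.2154, 0.27  ]), array([0.6629, 0.0914, 0.27  ])]
S [array([0.6661, 0.0982, 0.27  ]), array([0.6533, 0.2196, 0.27  ])]
t 30.2 pos [0.6232 0.1135 0.4222] jaw -85.71 tilt [ 0. -0.] q7 -1.311 w 0.0643 F [ 0.8 -0.7 -0.3]
twist 1.567 (alt -1.574 )
before-twist shift mm [ 39.2 -39.4  82.2]  after-twist [-39.3 -39.4  82.2]
```

```bash
python3 -m handwheel '[[50,[20,-20,0],0],[50,[18,-20,0],-0.14],[50,[0,0,0],-0.14],[50,[0,0,0],-0.14],[50,[0,0,0],-0.14],[50,[0,0,0],-0.14],[50,[0,0,0],-0.14],[50,[0,0,0],-0.14],[50,[0,0,0],-0.14],[50,[0,0,0],-0.14],[50,[0,0,0],-0.14],[50,[0,0,0],-0.14]]'
python3 -m handwheel '[[50,[0,0,30],-0.034],[50,[0,0,30],0],[50,[0,0,20],0],[50,[0,0,0],0],[50,[0,0,0],0]]'
python3 - <<'E'
from h import *
plan([.6585,.156,.251],4.5)
W=read_camera("wrist");D=read_camera("side")
cv2.imwrite("pics/w19.png",W["image"][:,:,::-1])
crop(D,260,100,150,120,5,"pics/d19.png")
for u,v in [(300,330),(312,330)]: print(np.round(onz(W,u,v,.27),4))
E
```

```text
time_s: 31.4
position: [0.6581, 0.1561, 0.4222]
tool_rot: [2.166, 2.276, -0.0]
ft_force: [-0.2, 0.2, -0.9]
grip_width: 0.0498
time_s: 31.9
position: [0.6584, 0.1562, 0.3427]
tool_rot: [2.133, 2.306, 0.0]
ft_force: [0.3, -0.0, 0.0]
grip_width: 0.0498
t 31.9 pos [0.6584 0.1562 0.3427] jaw 4.47 tilt [ 0.0005 -0.0003] q7 0.067 w 0.0498 F [ 0.3 -0.   0. ]
twist -0.0 (alt 3.141 )
before-twist shift mm [-0.2  0.1 91.7]  after-twist [-0.2  0.1 91.7]
[0.6538 0.1029 0.27  ]
[0.6623 0.1035 0.27  ]
```

View pics/w19.png

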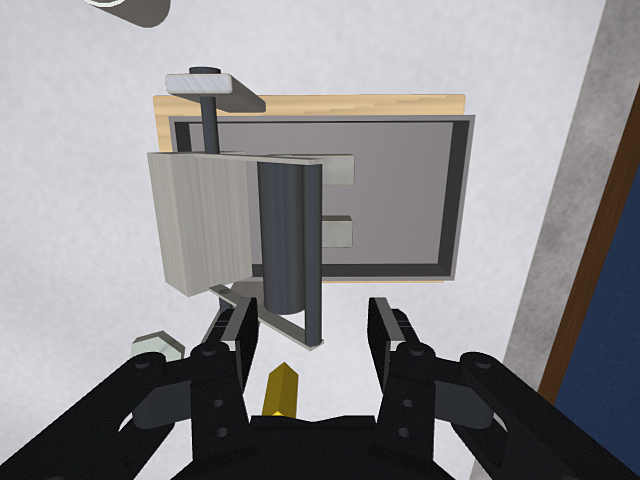

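View pics/d19.png

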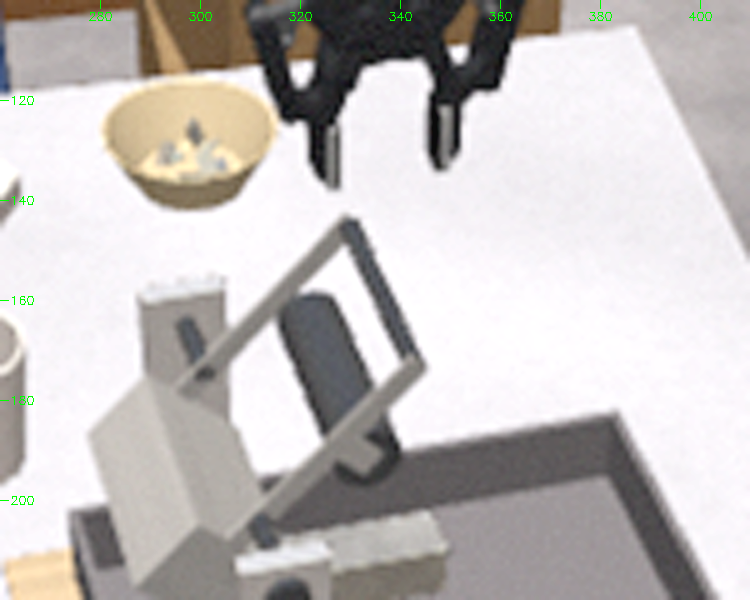

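```bash
python3 -m handwheel '[[40,[0,0,35],0],[40,[0,0,35],0],[40,[0,0,18],0],[40,[0,0,3],0],[40,[0,0,0],0],[20,[0,0,0],0],[12.5,[0,0,0],0],[12,[0,0,0],0],[12,[0,0,0],0],[12,[0,0,0],0]]'
python3 - <<'E'
from h import *
plan([.6585,.156,.251],4.5)
W=read_camera("wrist");D=read_camera("side")
crop(W,200,130,240,200,3,"pics/w20.png")
crop(D,260,100,150,120,5,"pics/d20.png")
E
```

```text
time_s: 33.0
position: [0.6583, 0.1562, 0.2515]
tool_rot: [2.133, 2.306, 0.001]
ft_force: [-0.7, -0.1, 0.7]
grip_width: 0.0121
t 33.0 pos [0.6583 0.1562 0.2515] jaw 4.48 tilt [0.0006 0.0001] q7 0.106 w 0.0121 F [-0.7 -0.1  0.7]
twist -0.0 (alt 3.141 )
before-twist shift mm [-0.3  0.2  0.5]  after-twist [-0.3  0.2  0.5]
```

View pics/w20.png

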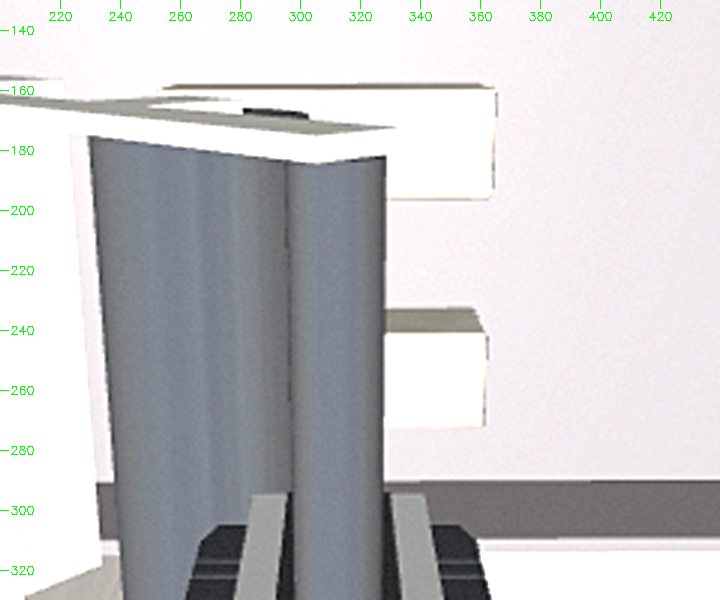

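View pics/d20.png

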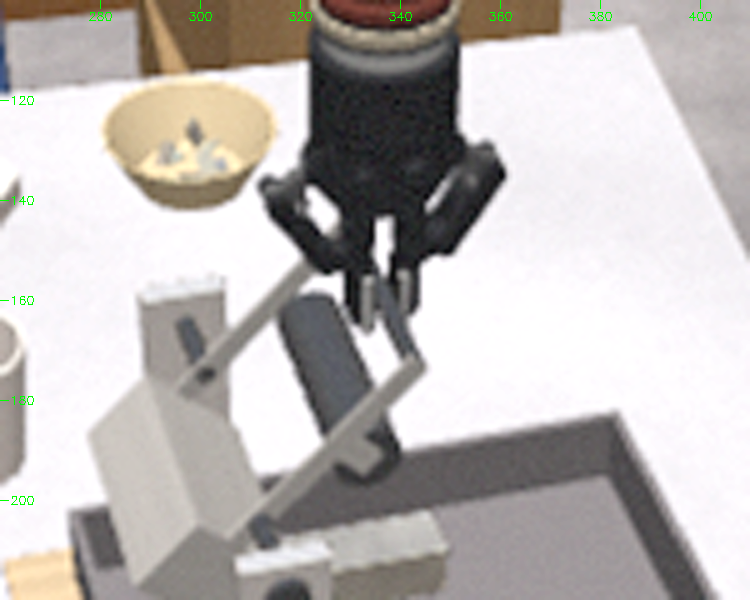

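```bash
python3 -m handwheel '[[11.5,[0,-6.7,-6],0],[11.5,[0,-7.1,-5.7],0],[11.5,[0,-7.5,-5],0],[11.5,[0,-7.8,-4.5],0],[11.5,[0,-8.1,-3.9],0],[11.5,[0,-8.4,-3.2],0],[11.5,[0,-8.6,-2.6],0],[11.5,[0,-8.8,-1.9],0],[11.5,[0,-8.9,-1.2],0],[11.5,[0,-9,-0.6],0],[11.5,[0,-9,0.1],0],[11.5,[0,-9,0.7],0]]'
python3 - <<'E'
from h import *
plan([.6585-.0989*.997,.156-.0989*.078,.251+.0338],4.5)
D=read_camera("side")
crop(D,240,80,150,140,5,"pics/d21.png")
E
```

```text
time_s: 34.3
position: [0.5577, 0.148, 0.284]
tool_rot: [-2.132, -2.305, 0.005]
ft_force: [0.8, -0.9, 1.4]
grip_width: 0.0119
t 34.3 pos [0.5577 0.148  0.284 ] jaw 4.46 tilt [-0.0031 -0.0011] q7 0.074 w 0.0119 F [ 0.8 -0.9  1.4]
twist -0.001 (alt 3.141 )
before-twist shift mm [ 0.1  2.2 -0.8]  after-twist [ 0.1  2.2 -0.8]
```

View pics/d21.png

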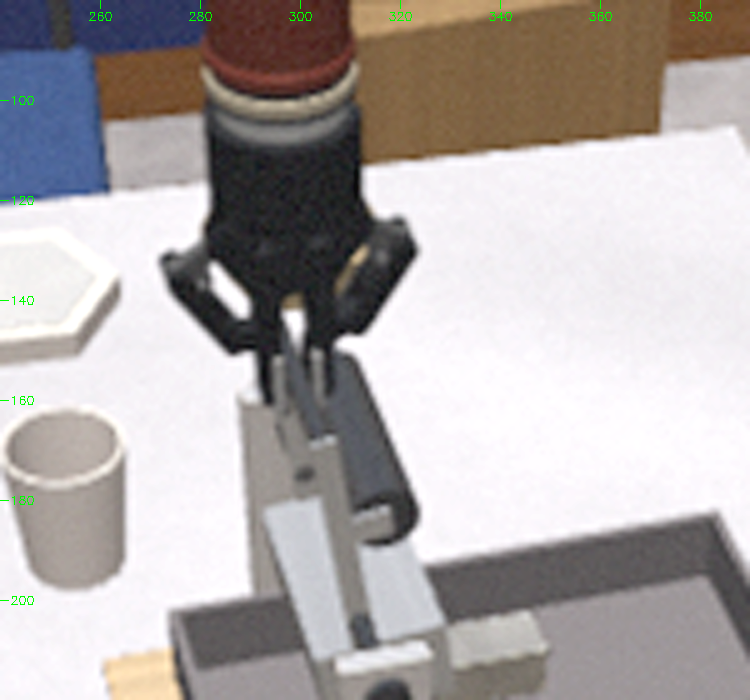

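```bash
python3 -m handwheel '[[11.5,[0,-8.9,1.4],0],[11.5,[0,-8.7,2.1],0],[11.5,[0,-8.6,2.8],0],[11.5,[0,-8.3,3.3],0],[11.5,[0,-8,4],0],[11.5,[0,-7.8,4.5],0],[11.5,[0,-7.4,5.1],0],[11.5,[0,-7,5.7],0],[11.5,[0,-6.5,6.2],0],[11.5,[0,-6.1,6.7],0],[11.5,[0,-5.5,7.1],0],[11.5,[0,-5,7.5],0]]'
python3 -m handwheel '[[11.5,[0,-4.4,7.9],0],[11.5,[0,-3.8,8.1],0],[11.5,[0,-3.2,8.4],0],[11.5,[0,-2.6,8.6],0],[11.5,[0,-1.9,8.8],0],[11.5,[0,0,0],0],[11.5,[0,0,0],0]]'
python3 - <<'E'
from h import *
plan([.5746-.1184*.997,.149-.1184*.078,.185-.019+.021],4.5)
D=read_camera("side")
crop(D,220,100,150,140,5,"pics/d22.png")
E
```

```text
time_s: 35.55
position: [0.4713, 0.1418, 0.2279]
tool_rot: [-2.132, -2.306, 0.0]
ft_force: [-0.4, -2.0, -0.4]
grip_width: 0.0113
time_s: 36.25
position: [0.4559, 0.1407, 0.1865]
tool_rot: [-2.132, -2.306, 0.001]
ft_force: [0.8, 0.5, -2.6]
grip_width: 0.0112
t 36.25 pos [0.4559 0.1407 0.1865] jaw 4.48 tilt [-0.0011  0.    ] q7 0.099 w 0.0112 F [ 0.8  0.5 -2.6]
twist -0.0 (alt 3.141 )
before-twist shift mm [-0.9  0.5 -0.5]  after-twist [-0.9  0.5 -0.5]
```

View pics/d22.png

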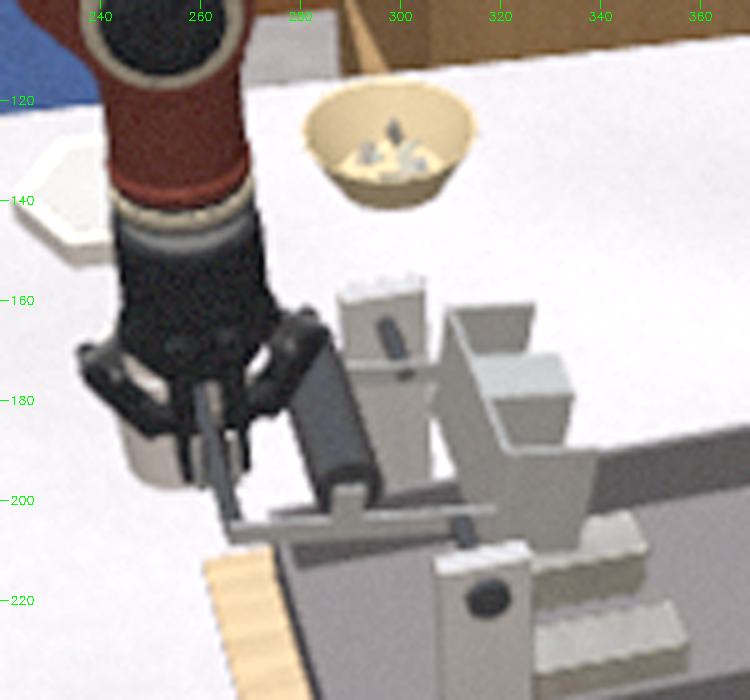

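```bash
python3 -m handwheel '[[11.5,[0,-0.7,4],0],[11.5,[0,-0.5,4],0],[14,[0,0,0],0],[18,[0,0,0],0],[24,[0,0,0],0],[26,[0,0,0],0],[26,[0,0,0],0],[26,[0,0,-10],0],[26,[0,0,-25],0],[26,[0,0,-45],0],[26,[0,0,-45],0],[26,[0,0,-45],0]]'
python3 - <<'E'
from h import *
import pickle
plan()
D=read_camera("side");S=read_camera("scene")
crop(D,220,100,180,150,4,"pics/d23.png");cv2.imwrite("pics/s23.png",S["image"][:,:,::-1])
pickle.dump((S,D),open("c7.pkl","wb"))
E
```

```text
time_s: 37.5
position: [0.4546, 0.1399, 0.3514]
tool_rot: [2.134, 2.305, 0.001]
ft_force: [1.5, 0.5, 0.5]
grip_width: 0.0258
t 37.5 pos [0.4546 0.1399 0.3514] jaw 4.43 tilt [0.0006 0.0001] q7 -0.056 w 0.0258 F [1.5 0.5 0.5]
```

View pics/d23.png

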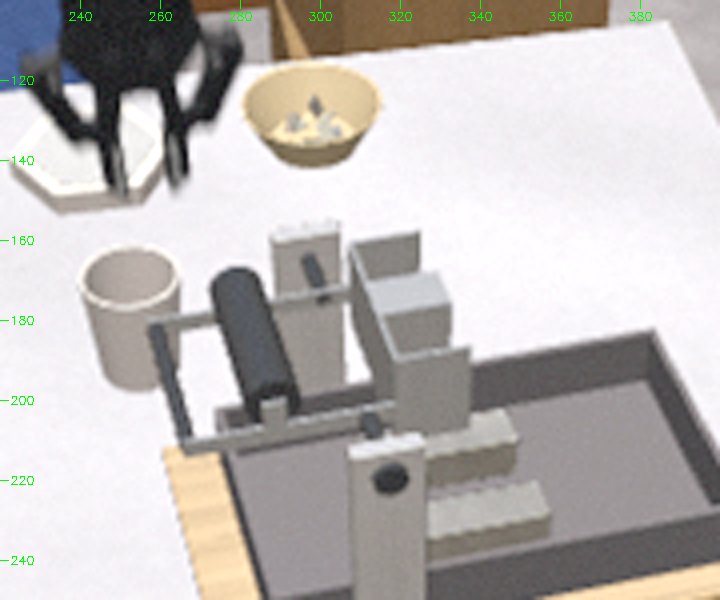

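View pics/s23.png

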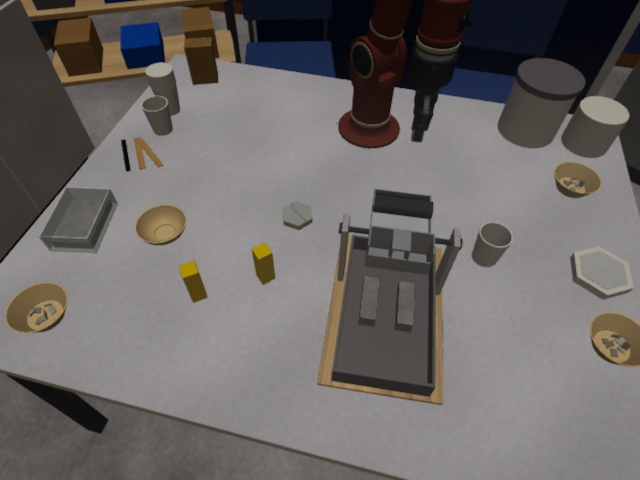

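```bash
python3 -m handwheel '[[26,[0,0,-5],0],[26,[0,0,0],0],[26,[0,0,0],0],[26,[0,0,0],0],[26,[0,0,0],0],[26,[0,0,0],0]]'
python3 - <<'E'
from h import *
import pickle
D=read_camera("side");S=read_camera("scene")
S0,D0=pickle.load(open("c7.pkl","rb"));_,_,D2,_=pickle.load(open("c3.pkl","rb"))
r=np.s_[175:215,255:300]
print("bucket region diff now vs c7",np.abs(D["image"][r].astype(int)-D0["image"][r]).mean(),"vs before load",np.abs(D["image"][r].astype(int)-D2["image"][r]).mean())
r=np.s_[200:240,320:370];print("bars diff",np.abs(D["image"][r].astype(int)-D0["image"][r]).mean())
Si,Di=pickle.load(open("c0.pkl","rb"))
for n,r in dict(bowl=np.s_[200:245,130:190],cup=np.s_[220:270,470:515],coaster=np.s_[198:232,278:316]).items(): print(n,np.abs(S["image"][r].astype(int)-Si["image"][r]).mean())
plan()
close_job()
E
```

```text
time_s: 38.2
position: [0.4548, 0.1402, 0.3533]
tool_rot: [-2.133, -2.306, 0.002]
ft_force: [0.8, -0.6, -0.4]
grip_width: 0.0259
bucket region diff now vs c7 1.4398148148148149 vs before load 1.650925925925926
bars diff 1.3913333333333333
bowl 0.9179012345679012
cup 0.9275555555555556
coaster 0.9543343653250774
t 38.3 pos [0.4549 0.1403 0.3536] jaw 4.47 tilt [-0.0005 -0.0004] q7 -0.058 w 0.0259 F [-0.8 -0.2  0.6]
the job is handed in; nothing more can be done
```

The job is finished and handed in at 38.3 s, inside the 72 s limit; the system gave no verdict.

**What I did**
- **Standing the lying bar:** I stood it on its end using a deliberately loosened pinch against the table, then let go of it. A first try with a full grip only lifted it flat.
- **Loading:** I set that bar in the left cell, and the bucket stayed upright. I then set the second bar in the right cell and lifted the gripper clear. The bucket tipped over and both bars landed in the tray.
- **Resetting:** I pinched the handle and guided the bucket back along its arc. I let go just short of upright and it settled there by itself.

**What my last checks showed**
- **Bucket and bars:** in the side view the bucket looks the same as before loading, within image noise. Both bars lie still in the tray.
- **Bystanders:** the bowl, the cup and the coaster show no change from the first picture.
- **Gripper:** it is clear of everything, with wrist force near zero.

**What disagreed:** the scene and side cameras differed by about 5–10 mm. I averaged them, and the wrist camera agreed with the average to within 1–2 mm.

**What I could not check:** I have no picture of the tipping itself, so I infer that the gripper did not touch the bucket from the planned clearances and the outcome.

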